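Set out the mask painter's palette and brushes

ROBOT

A 6-joint arm with a two-finger parallel gripper is mounted at the origin on the work surface. World frame = base frame: x ahead of the robot, y to its left, z up, the work surface at z = 0. Lengths are in mm, angles in rad, forces in N, time in s.
With the tool pointing down it reaches from about 350 to 975 mm from the base axis. Payload 7.1 kg.
Tool frame: the origin (TCP) lies midway between the tips of the shut fingers; the grasp point (between the pads) lies 19 mm behind it; z points along the fingers, y is the line along which they close (so a half turn about z gives the same grasp; the last joint's range is limited). The gripper opens to 88 mm and grips with 3 to 60 N. Pads are 20 mm wide; open, the fingers measure 115 mm over their backs; the gripper's body (75 mm by 178 mm) begins 61 mm behind the grasp point.
Start: joints at [-1.243, 0.423, 1.63, -0, 1.089, -0.019], TCP at [212.448, -587.767, 222.675] pointing down, gripper open.
Joint ranges: [-3, 3], [-0.9, 2.11], [0.09, 2.58], [-1.31, 4.45], [0.11, 2.69], [-2.54, 2.54]. Speed limits (rad/s): [2.39, 2.39, 3.01, 3.14, 3.14, 3.14].

INTERFACE

Orientations are given as a rotation vector (axis times angle).
In Python, from workcell import ctrl gives the robot as it stands. The module is installed in compiled form; this text tells all that it offers.
- The arm moves only by the tool apply_moves, never from a script. Its argument "targets" is a list of rows, each a list of 3 entries, a list of its own where there are three numbers: the opening, from -1 (shut) to 1 (fully open), then the shift along the tool's x, y, z normalised to -1 to 1, where 1 is 5 cm, then the turn, a rotation vector about the tool's x, y, z normalised to -1 to 1, where 1 is 90 degrees. In form: [[jaw, [x, y, z], [wx, wy, wz]], ...]. A call has 1 to 8 rows; each row shifts and turns the commanded pose from where the row before left it, along the tool's axes as they then stand; what a row does not reach is not made up. A row lasts 1/8 s, in which the tool goes at most 62.5 mm and 10.7 degrees, less where a joint would pass 70% of its speed; a pose out of reach is approached as far as the arm can. A call with a number of a shift or a turn outside -1 to 1 is refused whole. A call with a gripper value outside its range is refused whole. The fingers move at their own pace and stop on an object; the grip force is fixed at half the most. Time passes only in rows, so rows that do not move let the fingers close. It gives the time, the measured TCP pose, the force, the opening and the grip force at its end, in the units of the state.
- ctrl.get_obs(): the state, without advancing time (a new reading comes with each control period).
- ctrl.get_image(name): name is "scene" or "top"; returns a dict with "pixels" (420x560x3 uint8, blue, green, red), "camera_matrix" (3x3 intrinsics, pixels), "view" (4x4, takes a point from world to camera coordinates). Camera axes: x right, y down, z forward; pixel columns grow to the right and rows downward; lengths in mm; the calibration is good to about 2 mm. A picture is of the moment at which its call begins. There is no depth.
- ctrl.close_job(): hands the job in; it is judged then, once.
Trained networks look in the newest picture that a camera, given by its name, has taken for a name from the list of things; names that differ only in an ending like _2 or _b are one class to them, and where a whole thing is asked for, a point or a joint stands for the part that bears it (a point fixed in the world has none). Each returns a list of dicts, best first, with "score" (0 to 1); they miss things now and then, are a little off and sometimes report something else, mostly with a low value. They report only what shows in the picture. A call takes as long as a camera call. They do not tell look-alikes from the thing itself.
- ctrl.masks_of(label, camera): "region" (420x560 bool, what is visible of it) and "bbox" ([left, top, right, bottom] in pixels, round what is visible of it).
- ctrl.pinpoint(label, camera): "xy" ([column, row] in pixels: a listed point, or the origin of a listed thing).
The state is a dict: "t": time; "qpos": joint angles; "qvel": joint speeds; "joint_torque": joint torques, N m; "ee_pos": TCP position; "orientation": TCP orientation; "ft_force": force on the tool from outside, world axes, zero at the start; "moment": the same for the moment, N m; "width": finger opening in mm; "grasp_force": force on a finger pad.
Only numpy, scipy, OpenCV 4.12 (cv2) and the standard library are available. Lean on these libraries where they do the work, as an engineer would, in place of code of your own. Each camera call takes 0.05 s, during which the arm holds its last target. There are 200 camera calls.

TASK

Set out the painting place: first push the wooden palette block snug into the corner of the bench stop, so that it lies against both rails, then press each paint pan on the bench flush into the palette recess beside the swatch of its colour. Lay the two brushes flat in the brush tray, one to a compartment, handles towards the robot, hair away from it. Leave the bowl, tape, jar, bottle and sanding block where they are.

Things in the scene. Friction and masses are not known exactly. Their poses are not given: they have to be found in the camera images.
- palette: Loose wooden palette block, 140 x 140 x 22 mm, about 0.35 kg. Origin: centre of its underside; z up; at yaw 0 its x points away from the robot, y left. Four recesses open upward, each 32.5 mm (x) by 48.5 mm (y), 14 mm deep with straight walls, floor 8 mm above the underside; a flat colour swatch (12 x 36 mm) is painted on the near (-x) side of each.
- bench_stop: Dark wooden L-shaped stop fixed to the bench, 16 mm high, rails 22 mm wide, 185 mm long. Origin: inner corner of the L at bench height. The far rail's face is the plane x = 0 and runs towards +y; the right rail's face is y = 0 and runs towards -x. With the palette against both, its axes are parallel to these and its origin is at (-70, 70) mm.
- recess_red (a point): Centre of the floor of the red recess (far left of the four, with the red swatch), axes as the palette's; 14 mm below the palette's top face.
- recess_blue (a point): Centre of the floor of the blue recess (far right of the four, with the blue swatch), axes as the palette's; 14 mm below the palette's top face.
- recess_yellow (a point): Centre of the floor of the yellow recess (near left of the four, with the yellow swatch), axes as the palette's; 14 mm below the palette's top face.
- recess_green (a point): Centre of the floor of the green recess (near right of the four, with the green swatch), axes as the palette's; 14 mm below the palette's top face.
- pan_red: Loose rectangular paint pan, white with a red cake of paint on top: 30 mm (its x) by 46 mm (its y), 14 mm high, flat on top, its lowest 4.5 mm tapering to a 26.5 x 42.5 mm foot, 35 g. Origin: centre of its underside; z up. It fits its recess with its y along the palette's y, either way round, 1.2 mm of play on each side; fully home, its top is level with the palette's. May be absent.
- pan_blue: Loose rectangular paint pan, white with a blue cake of paint on top: 30 mm (its x) by 46 mm (its y), 14 mm high, flat on top, its lowest 4.5 mm tapering to a 26.5 x 42.5 mm foot, 35 g. Origin: centre of its underside; z up. It fits its recess with its y along the palette's y, either way round, 1.2 mm of play on each side; fully home, its top is level with the palette's. May be absent.
- pan_yellow: Loose rectangular paint pan, white with a yellow cake of paint on top: 30 mm (its x) by 46 mm (its y), 14 mm high, flat on top, its lowest 4.5 mm tapering to a 26.5 x 42.5 mm foot, 35 g. Origin: centre of its underside; z up. It fits its recess with its y along the palette's y, either way round, 1.2 mm of play on each side; fully home, its top is level with the palette's. May be absent.
- pan_green: Loose rectangular paint pan, white with a green cake of paint on top: 30 mm (its x) by 46 mm (its y), 14 mm high, flat on top, its lowest 4.5 mm tapering to a 26.5 x 42.5 mm foot, 35 g. Origin: centre of its underside; z up. It fits its recess with its y along the palette's y, either way round, 1.2 mm of play on each side; fully home, its top is level with the palette's. May be absent.
- wide_brush: Loose flat brush with pale handle and cream hair, 170 mm long, 10 mm thick, about 40 g. Origin: underside, middle of its length; x points to the hair, z up. Handle 18 mm wide from x = -85 to 20 mm, ferrule and hair 36 mm wide from there to x = 85 mm. It balances within 10 mm of its origin.
- wide_brush_tip (a point): Hair end of the wide brush, at x = 85 mm on its axis, 5 mm above its underside.
- narrow_brush: Loose flat brush with dark red handle and brown hair, 170 mm long, 10 mm thick, about 40 g. Origin: underside, middle of its length; x points to the hair, z up. Handle 15 mm wide from x = -85 to 20 mm, ferrule and hair 24 mm wide from there to x = 85 mm. It balances within 10 mm of its origin.
- narrow_brush_tip (a point): Hair end of the narrow brush, at x = 85 mm on its axis, 5 mm above its underside.
- brush_tray: Wooden brush tray fixed to the bench, 200 mm (its x) by 146 mm (its y), outer walls 18 mm high and 5 mm thick, with one divider along x, 16 mm high, making two equal compartments 190 x 65.5 mm; floor 5 mm thick. Origin: centre of the underside; at yaw 0 its x points away from the robot.
- slot_left (a point): Centre of the floor of the left (+y) compartment, axes as the tray's: x along the compartment, away from the robot.
- slot_right (a point): Centre of the floor of the right (-y) compartment, axes as the tray's.
- water_bowl: White ceramic water bowl, 90 mm across, 45 mm high; bystander. Origin: centre of its underside.
- tape_roll: Roll of paper tape lying flat, 72 mm across, 22 mm high; bystander. Origin: centre of its underside.
- lacquer_jar: Amber jar with a black cap, 42 mm across, 45 mm high; bystander. Origin: centre of its underside.
- glue_bottle: White squeeze bottle, 42 mm across, 78 mm high; bystander. Origin: centre of its underside.
- sponge_block: Yellow sanding block, 70 x 45 x 28 mm; bystander. Origin: centre of its underside.
Mind the look-alikes: they are no part of the job. Several things look just like the narrow_brush: the one meant starts farthest to the robot's right.

How it is judged (in metres and radians):
On the way, in this order (a step that is already met when the one before it is completed fails the run):
1. the palette lies against both rails of the bench stop (x of palette in the frame of bench_stop between -0.074 and -0.066 m and y of palette in the frame of bench_stop between 0.066 and 0.074 m and angle between the x axis of palette and the x axis of bench_stop, either way round below 0.04 rad), for 0.2 s.
2. every paint pan is flush in the recess of its colour (horizontal distance between pan_red and recess_red below 0.004 m and z of pan_red in the frame of recess_red between -0.002 and 0.002 m and angle between the z axis of each of pan_red, pan_blue, pan_yellow, pan_green and the z axis of palette, either way round below 0.05 rad and angle between the y axis of each of pan_red, pan_blue, pan_yellow, pan_green and the y axis of palette, either way round below 0.12 rad and angle between each of pan_red, pan_blue, pan_yellow, pan_green's own z axis and vertical below 0.3 rad and horizontal distance between pan_blue and recess_blue below 0.004 m and z of pan_blue in the frame of recess_blue between -0.002 and 0.002 m and horizontal distance between pan_yellow and recess_yellow below 0.004 m and z of pan_yellow in the frame of recess_yellow between -0.002 and 0.002 m and horizontal distance between pan_green and recess_green below 0.004 m and z of pan_green in the frame of recess_green between -0.002 and 0.002 m), for 0.2 s.
At the end, for the whole second after the job is handed in: Palette against both rails (within 4 mm, 0.04 rad); every pan present in the recess of its colour, paint up, flush (within 2 mm, 0.05 rad of level); each brush flat on the floor of its own tray compartment, hair away from the robot; all at rest (all of step 1 and all of step 2 and (((x of wide_brush in the frame of slot_left between -0.022 and 0.022 m and y of wide_brush in the frame of slot_left between -0.027 and 0.027 m and z of wide_brush in the frame of slot_left between -0.003 and 0.003 m and angle between wide_brush's own z axis and vertical below 0.08 rad and x of wide_brush_tip in the frame of slot_left above 0.04 m) and (x of narrow_brush in the frame of slot_right between -0.022 and 0.022 m and y of narrow_brush in the frame of slot_right between -0.027 and 0.027 m and z of narrow_brush in the frame of slot_right between -0.003 and 0.003 m and angle between narrow_brush's own z axis and vertical below 0.08 rad and x of narrow_brush_tip in the frame of slot_right above 0.04 m)) or ((x of wide_brush in the frame of slot_right between -0.022 and 0.022 m and y of wide_brush in the frame of slot_right between -0.027 and 0.027 m and z of wide_brush in the frame of slot_right between -0.003 and 0.003 m and angle between wide_brush's own z axis and vertical below 0.08 rad and x of wide_brush_tip in the frame of slot_right above 0.04 m) and (x of narrow_brush in the frame of slot_left between -0.022 and 0.022 m and y of narrow_brush in the frame of slot_left between -0.027 and 0.027 m and z of narrow_brush in the frame of slot_left between -0.003 and 0.003 m and angle between narrow_brush's own z axis and vertical below 0.08 rad and x of narrow_brush_tip in the frame of slot_left above 0.04 m))) and linear speed of each of palette, pan_red, pan_blue, pan_yellow, pan_green, wide_brush, narrow_brush below 0.02 m/s); the robot touches nothing.
It fails at once if a bystander (bowl, tape, jar, bottle or sanding block) is moved more than 40 mm (distance of any of water_bowl, tape_roll, lacquer_jar, glue_bottle, sponge_block from where it was at the start of the episode above 0.04 m).
Of pan_red, pan_blue, pan_yellow, pan_green only 2 to 4 are there at a start; the rules pass over those that are not, and their reading is None.
At some moment in a run one of pan_red, pan_blue, pan_yellow, pan_green, wide_brush, narrow_brush may be knocked a few centimetres aside while the robot is not near it.
Once in a run the grip may slacken for a moment while it holds something.
It also fails if it takes over 210 s, if anything falls off the work surface, if the arm or the gripper's body presses on something with over 40 N, if the wrist force passes 120 N, or if a joint passes its speed limit or range.

## Working session

There is one attempt and no reset: what is moved stays moved. The work goes in short steps, Python scripts to look and compute and a tool call to move; the robot and the scene stay as the last step left them, time stands still between calls to the robot, and variables do not carry over. Pictures are saved under pics/ and viewed, at most 14 in all, crops included, and the job is handed in when it is done.

Besides the shell and the picture viewer there is one more tool, called after "Emit:" as name(argument=value, ...) on one line, values as JSON. apply_moves: Moves the arm, as the interface text tells. Scaled input: -1 to 1 covers 5 cm each way for a shift and 90 degrees each way for a turn. Its arguments: {"type":"object","properties":{"targets":{"type":"array"}},"required":["targets"]}

```bash
mkdir -p pics; cat > h.py <<'E'
import numpy as np, cv2
from workcell import ctrl
def img(n):
    d=ctrl.get_image(n); return d["pixels"],np.array(d["camera_matrix"]),np.array(d["view"])
def ray(uv,z,K,V):
    R,t=V[:3,:3],V[:3,3]; c=-R.T@t; d=R.T@np.linalg.inv(K)@np.array([uv[0],uv[1],1.]); return c+d*(z-c[2])/d[2]
def proj(p,K,V):
    q=K@(V[:3,:3]@np.array(p,float)+V[:3,3]); return q[:2]/q[2]
def rect(mask,z,K,V):
    "world-plane centre, long axis angle, size of mask"
    c=max(cv2.findContours(mask.astype(np.uint8),0,1)[0],key=cv2.contourArea)[:,0]
    w=np.array([ray(p,z,K,V)[:2] for p in c],np.float32)
    (cx,cy),(a,b),th=cv2.minAreaRect(w)
    if a<b: a,b,th=b,a,th+90
    return round(cx,1),round(cy,1),round((th+90)%180-90,1),round(a),round(b)
E
python3 - <<'E'
from h import *
o=ctrl.get_obs(); print({k:np.round(v,3) for k,v in o.items()})
H={'palette':22,'bench_stop':16,'pan_red':14,'pan_blue':14,'pan_yellow':14,'pan_green':14,'wide_brush':10,'narrow_brush':10,'brush_tray':18,'water_bowl':45,'tape_roll':22,'lacquer_jar':45,'glue_bottle':78,'sponge_block':28}
for c in("top","scene"):
    I,K,V=img(c); cv2.imwrite(f"pics/{c}0.png",I); print(c,"cam at",np.round(-V[:3,:3].T@V[:3,3]))
    for n in H:
        if c=="scene" and n not in("palette","brush_tray","narrow_brush"): continue
        for m in ctrl.masks_of(n,c):
            if m["score"]>.3: print(n,round(m["score"],2),m["bbox"],rect(m["region"],H[n],K,V))
    if c=="top":
        for n in ['bench_stop','palette','brush_tray','wide_brush','wide_brush_tip','narrow_brush','narrow_brush_tip']:
            for m in ctrl.pinpoint(n,c):
                if m["score"]>.3: print("pt",n,round(m["score"],2),np.round(m["xy"]),np.round(ray(m["xy"],5 if 'tip' in n else 0,K,V)))
E
```

```text
{'t': np.float64(0.0), 'qpos': array([-1.243,  0.424,  1.631, -0.   ,  1.089, -0.019]), 'qvel': array([ 0.002, -0.001,  0.001, -0.001, -0.001, -0.   ]), 'joint_torque': array([ 2.0000e-03, -5.4462e+01, -2.7366e+01,  6.4000e-02,  2.3000e-02,
       -0.0000e+00]), 'ee_pos': array([ 212.279, -587.256,  221.901]), 'orientation': array([-3.093, -0.542,  0.   ]), 'ft_force': array([ 0.555, -0.1  , -0.261]), 'moment': array([-0.004,  0.044,  0.023]), 'grasp_force': np.float64(0.0), 'width': np.float64(87.883)}
top cam at [ 268.  -19. 1191.]
palette 0.95 [292.5, 150.7, 343.9, 198.8] (588.8, -142.7, -6.9, 145, 144)
bench_stop 0.92 [304.2, 131.4, 362.5, 201.0] (607.7, -185.8, -4.1, 208, 182)
bench_stop 0.37 [233.5, 210.6, 247.4, 221.3] (459.0, 96.1, -62.8, 43, 31)
pan_red 0.4 [394.5, 135.6, 416.8, 157.5] (674.6, -418.5, -45.5, 75, 66)
pan_blue 0.47 [199.9, 173.0, 213.7, 193.1] (562.5, 203.6, -31.4, 48, 34)
pan_green 0.59 [233.0, 208.1, 248.7, 221.8] (457.9, 96.4, -58.4, 48, 34)
wide_brush 0.72 [217.3, 125.0, 239.3, 176.1] (669.5, 136.5, -11.3, 171, 37)
wide_brush 0.58 [294.4, 148.7, 341.4, 200
[... 1238 characters left out ...]
97.   0.]
pt narrow_brush 0.55 [301. 254.] [341. -88.   0.]
pt narrow_brush_tip 0.86 [394. 171.] [ 601. -381.    5.]
pt narrow_brush_tip 0.76 [319. 236.] [ 397. -142.    5.]
pt narrow_brush_tip 0.69 [360. 293.] [ 226. -261.    5.]
pt narrow_brush_tip 0.55 [330. 182.] [ 563. -179.    5.]
scene cam at [816. 552. 757.]
palette 0.74 [182.5, 189.6, 253.9, 247.6] (590.7, -135.8, 83.1, 161, 145)
narrow_brush 0.84 [280.4, 186.0, 343.4, 205.2] (345.1, -76.9, -56.4, 168, 35)
narrow_brush 0.58 [178.6, 138.9, 223.6, 175.6] (515.7, -408.4, 17.6, 169, 31)
narrow_brush 0.47 [304.3, 118.9, 317.2, 147.9] (173.3, -315.9, 47.4, 172, 23)
brush_tray 0.65 [301.0, 303.6, 432.9, 420.0] (520.8, 354.8, 2.7, 207, 150)
```

```bash
python3 - <<'E'
import cv2
I=cv2.imread("pics/top0.png")[100:325,125:425]
cv2.imwrite("pics/top0c.png",cv2.resize(I,None,fx=2.66,fy=2.66,interpolation=cv2.INTER_CUBIC))
E
```

```text
(no output)
```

View pics/top0c.png

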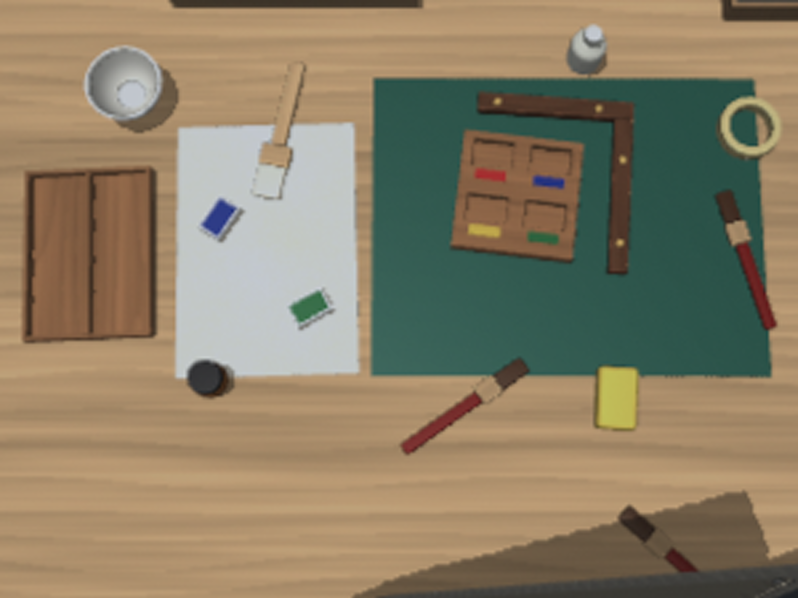

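View pics/scene0.png

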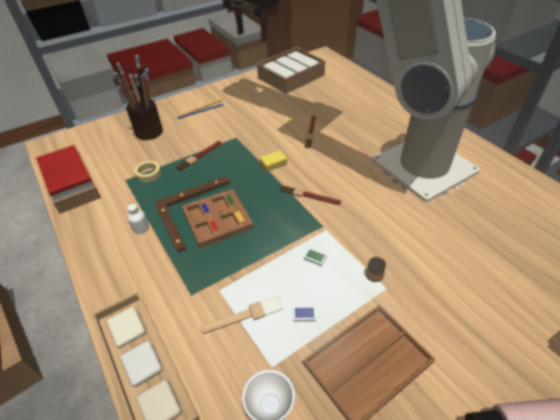

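Two pans are present: blue at about (207,183) and green at (241,215) in the top picture. The palette is at (318,176), inside the L stop. There are three narrow-brush candidates in the top picture: (405,198), (301,254) and (383,315). The one at (405,198), y≈-410, is farthest to the robot's right, so it fits the description. Next I'll make a crop to confirm that and fit exact poses.

```bash
cat >> h.py <<'E'
from scipy.optimize import minimize
def box(x0,x1,y0,y1,z0,z1): return np.array([[x,y,z] for x in(x0,x1) for y in(y0,y1) for z in(z0,z1)],float)
PARTS={'palette':[box(-70,70,-70,70,0,22)],'bench_stop':[box(0,22,-22,163,0,16),box(-163,22,-22,0,0,16)],
 'pan':[np.vstack([box(-15,15,-23,23,4.5,14),box(-13.2,13.2,-21.2,21.2,0,4.5)])],
 'wide_brush':[box(-85,20,-9,9,0,10),box(20,85,-18,18,0,10)],'narrow_brush':[box(-85,20,-7.5,7.5,0,10),box(20,85,-12,12,0,10)],
 'brush_tray':[box(-100,100,-73,73,0,18)]}
def render(parts,p,K,V,shape,S=4):
    c,s=np.cos(p[2]),np.sin(p[2]); M=np.zeros((shape[0]*S,shape[1]*S),np.uint8)
    for b in parts:
        w=b.copy(); w[:,0]=p[0]+c*b[:,0]-s*b[:,1]; w[:,1]=p[1]+s*b[:,0]+c*b[:,1]
        if len(p)>3: w[:,2]+=p[3]
        q=np.array([proj(a,K,V) for a in w]); q=(q+.5)*S-.5
        h=cv2.convexHull((q*16).astype(np.float32)).astype(np.int32)
        cv2.fillConvexPoly(M,h,255,cv2.LINE_AA,4)
    return cv2.GaussianBlur(cv2.resize(M,shape[::-1],interpolation=cv2.INTER_AREA).astype(float)/255,(0,0),1)
def fit(name,obs,p0,z=0):
    "obs: list of (mask,K,V); p0 x,y,yaw(deg)"
    G=[(cv2.GaussianBlur(m.astype(float),(0,0),1),K,V) for m,K,V in obs]
    f=lambda p:sum(((render(PARTS[name],[p[0],p[1],p[2]/50,z],K,V,g.shape)-g)**2).sum() for g,K,V in G)
    p0=np.array([p0[0],p0[1],np.radians(p0[2])*50]); sim=np.vstack([p0]+[p0+d for d in 8*np.eye(3)])
    r=minimize(f,p0,method='Nelder-Mead',options=dict(initial_simplex=sim,xatol=.05,fatol=.02,maxiter=150))
    return np.round([r.x[0],r.x[1],np.degrees(r.x[2]/50)],1),round(r.fun,1)
def best(label,cam,K,V,near,z,tol=60):
    for m in ctrl.masks_of(label,cam):
        r=rect(m["region"],z,K,V)
        if np.hypot(r[0]-near[0],r[1]-near[1])<tol: return m["region"]
E
python3 - <<'E'
from h import *
J=[('palette','palette',(588,-142,-6)),('bench_stop','bench_stop',(675,-212,-4)),('pan_blue','pan',(562,204,-31)),('pan_green','pan',(458,96,-58)),
('wide_brush','wide_brush',(670,136,169)),('narrow_brush','narrow_brush',(516,-408,15)),('brush_tray','brush_tray',(520,352,3))]
near={'bench_stop':(607,-186)}
C={c:img(c) for c in("top","scene")}
for l,n,p in J:
    O=[]
    for c,(I,K,V) in C.items():
        m=best(l,c,K,V,near.get(l,p),12)
        if m is None: print(l,c,"none"); continue
        O.append((m,K,V)); print(l,c,fit(n,O[-1:],p))
    if len(O)==2: print(l,"both",fit(n,O,p))
I=C["top"][0]; a=cv2.resize(I[160:235,380:430],None,fx=8,fy=8,interpolation=3)
I=C["scene"][0]; b=cv2.resize(I[110:220,150:350],(400,220)); b=cv2.copyMakeBorder(b,0,380,0,0,cv2.BORDER_CONSTANT)
cv2.imwrite("pics/cand.png",np.hstack([a,b]))
E
```

```text
palette top (array([ 592. , -142.9,   -7.9]), np.float64(18.9))
palette scene (array([ 587.8, -145.6,   -6.7]), np.float64(7.5))
palette both (array([ 589.5, -144.1,   -7.2]), np.float64(59.2))
bench_stop top none
bench_stop scene (array([ 680.9, -263.1,   -4.5]), np.float64(68.5))
pan_blue top none
pan_blue scene (array([561.1, 204.3,  59. ]), np.float64(8.8))
pan_green top (array([458.8,  96.8,  30.8]), np.float64(5.0))
pan_green scene (array([ 456. ,   95.6, -150.3]), np.float64(1.1))
pan_green both (array([ 456.8,   96.1, -150.5]), np.float64(10.3))
wide_brush top (array([672.8, 134.6, 167.9]), np.float64(12.5))
wide_brush scene (array([671.2, 132.9, 168.5]), np.float64(85.4))
wide_brush both (array([671.7, 133.5, 168. ]), np.float64(103.2))
narrow_brush top (array([ 517.8, -411.2,   16.4]), np.float64(10.2))
narrow_brush scene (array([ 513.6, -413.7,   17. ]), np.float64(41.1))
narrow_brush both (array([ 516.3, -412. ,   16.4]), np.float64(54.2))
brush_tray top (array([522.6, 354.6,   2.3]), np.float64(17.9))
brush_tray scene (array([518.5, 353.4,   2.9]), np.float64(4.9))
brush_tray both (array([519.2, 353.6,   2.8]), np.float64(61.6))
```

View pics/cand.png

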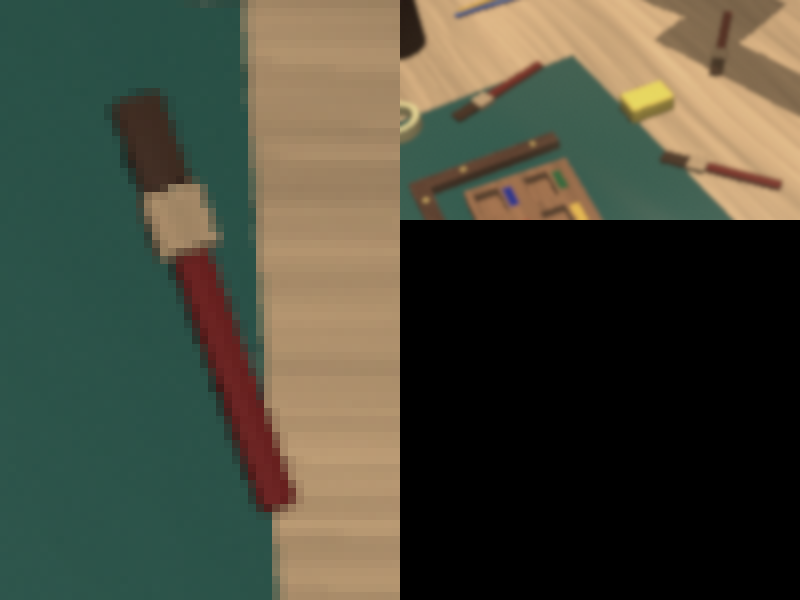

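The crop and picture agree: the hair is away from the robot, and this is the brush at (405,198), the farthest right. Palette pose is about (590,-144,-7°) and the stop about (681,-263,-4.5°). I'll write a planner helper that works out the row numbers.

```bash
cat > plan.py <<'E'
import sys,json
from h import *
from scipy.spatial.transform import Rotation as R
def S(x,y,p=(681,-263,-4.5)):
    c,s=np.cos(np.radians(p[2])),np.sin(np.radians(p[2])); return p[0]+c*x-s*y,p[1]+s*x+c*y
def now():
    o=ctrl.get_obs(); M=R.from_rotvec(o["orientation"]).as_matrix()
    return np.array(o["ee_pos"]),np.degrees(np.arctan2(M[1,0],M[0,0])),o
def plan(wps,start=None):
    "wps: (x,y,z,psi,jaw[,step mm]) ; prints rows"
    p,psi,o=now()
    if start is not None: p,psi=np.array(start[:3],float),start[3]
    out=[]
    for w in wps:
        t=np.array(w[:3],float); step=w[5] if len(w)>5 else 45
        dps=(w[3]-psi+180)%360-180
        n=max(1,int(np.ceil(np.linalg.norm(t-p)/step-.05)),int(np.ceil(abs(dps)/10-.02)))
        for i in range(n):
            d=(t-p)/(n-i); c,s=np.cos(np.radians(psi)),np.sin(np.radians(psi))
            l=np.array([c*d[0]+s*d[1],s*d[0]-c*d[1],-d[2]]); l=np.round(l/50,3)
            a=np.round(-(((w[3]-psi+180)%360-180)/(n-i))/90,3)
            out.append([w[4],l.tolist(),[0,0,float(a)]])
            L=l*50; p=p+np.array([c*L[0]+s*L[1],s*L[0]-c*L[1],-L[2]]); psi-=a*90
    for i in range(0,len(out),8): print(json.dumps(out[i:i+8]))
    print("end",np.round(p,1),round(psi,1),len(out))
E
python3 - <<'E'
from plan import *
print(now()[:2]); print(now()[2]["orientation"])
plan([(*S(-200,111),120,-4.5,1),(*S(-195,111),8,-4.5,1),(*S(-165,111),8,-4.5,1,10)])
E
```

```text
(array([ 212.43679927, -587.74794497,  222.67121289]), np.float64(19.870180391448155))
[-3.09443483e+00 -5.42018423e-01 -1.12936567e-05]
[[1, [0.691, -0.55, 0.171], [0, 0, 0.023]], [1, [0.671, -0.574, 0.171], [0, 0, 0.023]], [1, [0.65, -0.598, 0.171], [0, 0, 0.022]], [1, [0.629, -0.62, 0.171], [0, 0, 0.023]], [1, [0.606, -0.643, 0.171], [0, 0, 0.022]], [1, [0.583, -0.663, 0.171], [0, 0, 0.023]], [1, [0.559, -0.684, 0.171], [0, 0, 0.022]], [1, [0.535, -0.702, 0.171], [0, 0, 0.023]]]
[[1, [0.509, -0.721, 0.171], [0, 0, 0.022]], [1, [0.484, -0.739, 0.171], [0, 0, 0.023]], [1, [0.457, -0.756, 0.172], [0, 0, 0.022]], [1, [0.43, -0.77, 0.171], [0, 0, 0.023]], [1, [0.033, -0.0, 0.747], [0, 0, -0.0]], [1, [0.033, -0.0, 0.747], [0, 0, -0.0]], [1, [0.034, -0.0, 0.746], [0, 0, -0.0]], [1, [0.2, -0.0, 0.0], [0, 0, -0.0]]]
[[1, [0.2, -0.0, 0.0], [0, 0, -0.0]], [1, [0.2, -0.001, 0.0], [0, 0, -0.0]]]
end [ 525.2 -139.4    8. ] -4.5 18
```

Emit:
apply_moves(targets=[[1,[0.69,-0.55,0.17],[0,0,0.023]],[1,[0.67,-0.57,0.17],[0,0,0.023]],[1,[0.65,-0.6,0.17],[0,0,0.022]],[1,[0.63,-0.62,0.17],[0,0,0.023]],[1,[0.61,-0.64,0.17],[0,0,0.022]],[1,[0.58,-0.66,0.17],[0,0,0.023]],[1,[0.56,-0.68,0.17],[0,0,0.022]],[1,[0.54,-0.7,0.17],[0,0,0.023]]])

```text
t: 3.1
ee_pos: [399.0, -286.6, 154.7]
orientation: [3.14, 0.096, 0.001]
ft_force: [0.9, -0.1, 0.0]
width: 87.8
grasp_force: 0.0
```

Emit:
apply_moves(targets=[[1,[0.51,-0.72,0.17],[0,0,0.022]],[1,[0.48,-0.74,0.17],[0,0,0.023]],[1,[0.46,-0.76,0.17],[0,0,0.022]],[1,[0.43,-0.77,0.17],[0,0,0.023]],[1,[0.03,0,0.75],[0,0,0]],[1,[0.03,0,0.75],[0,0,0]],[1,[0,0,0],[0,0,0]]])

```text
t: 3.98
ee_pos: [492.0, -136.7, 43.7]
orientation: [-3.138, 0.123, 0.008]
ft_force: [-0.1, 0.3, -0.2]
width: 87.7
grasp_force: 0.0
```

```bash
python3 - <<'E'
from plan import *
p=now(); print(p[0],p[1])
plan([(*S(-195,111),8,-4.5,1),(*S(-158,111),8,-4.5,1,9)])
E
```

```text
[ 492.03716486 -136.6568812    43.69854433] -4.49744620563724
[[1, [0.066, 0.003, 0.714], [0, 0, 0.0]], [1, [0.148, -0.0, -0.0], [0, 0, 0.0]], [1, [0.148, -0.0, -0.0], [0, 0, 0.0]], [1, [0.148, -0.0, -0.0], [0, 0, 0.0]], [1, [0.148, -0.0, -0.0], [0, 0, 0.0]], [1, [0.148, -0.0, -0.0], [0, 0, 0.0]]]
end [ 532.2 -140.     8. ] -4.5 6
```

Emit:
apply_moves(targets=[[1,[0.066,0,0.35],[0,0,0]],[1,[0,0,0.364],[0,0,0]],[1,[0.15,0,0],[0,0,0]],[1,[0.15,0,0],[0,0,0]],[1,[0.15,0,0],[0,0,0]],[1,[0.15,0,0],[0,0,0]],[1,[0.1,0,0],[0,0,0]],[1,[0,0,0],[0,0,0]]])

```text
t: 4.97
ee_pos: [532.9, -140.6, 10.2]
orientation: [3.139, -0.124, 0.002]
ft_force: [0.5, -0.0, -0.4]
width: 87.8
grasp_force: 0.0
```

Emit:
apply_moves(targets=[[1,[0.04,0,0],[0,0,0]],[1,[0.04,0,0],[0,0,0]],[1,[0,0,0],[0,0,0]]])

```text
t: 5.35
ee_pos: [535.9, -140.7, 9.9]
orientation: [-3.139, 0.124, 0.0]
ft_force: [-1.9, 0.9, 0.0]
width: 87.9
grasp_force: 0.9
```

Emit:
apply_moves(targets=[[1,[0.04,0,0],[0,0,0]],[1,[0,0,0],[0,0,0]]])

```text
t: 5.6
ee_pos: [538.3, -140.9, 9.9]
orientation: [3.139, -0.124, 0.001]
ft_force: [-0.7, -0.2, -0.8]
width: 87.8
grasp_force: 0.6
```

Emit:
apply_moves(targets=[[1,[0.04,0,0],[0,0,0]],[1,[0.02,0,0],[0,0,0]],[1,[0,0,0],[0,0,0]]])

```text
t: 5.98
ee_pos: [540.5, -141.1, 9.9]
orientation: [-3.139, 0.124, 0.001]
ft_force: [-3.8, -1.2, 2.7]
width: 87.9
grasp_force: 2.1
```

```bash
python3 - <<'E'
from h import *
C=img("top"); m=ctrl.masks_of("palette","top")[0]["region"]; I=C[0]
print(fit('palette',[(m,*C[1:])],(600,-146,-5)))
C2=img("scene"); m=ctrl.masks_of("palette","scene")[0]["region"]; print(fit('palette',[(m,*C2[1:])],(600,-146,-5)))
for i,c in enumerate((C,C2)):
    for m in ctrl.masks_of("bench_stop",["top","scene"][i]): print(m["score"],m["bbox"])
r=cv2.resize(I[120:220,270:380],None,fx=6,fy=6,interpolation=3)[:600]
cv2.imwrite("pics/push1.png",r)
E
```

```text
(array([712.4, -91.9, -18.2]), np.float64(1737.2))
(array([ 619.3, -145.7,   -5.1]), np.float64(14.5))
0.56 [305.8, 133.4, 364.5, 143.8]
0.81 [158.2, 180.3, 220.2, 253.2]
```

View pics/push1.png

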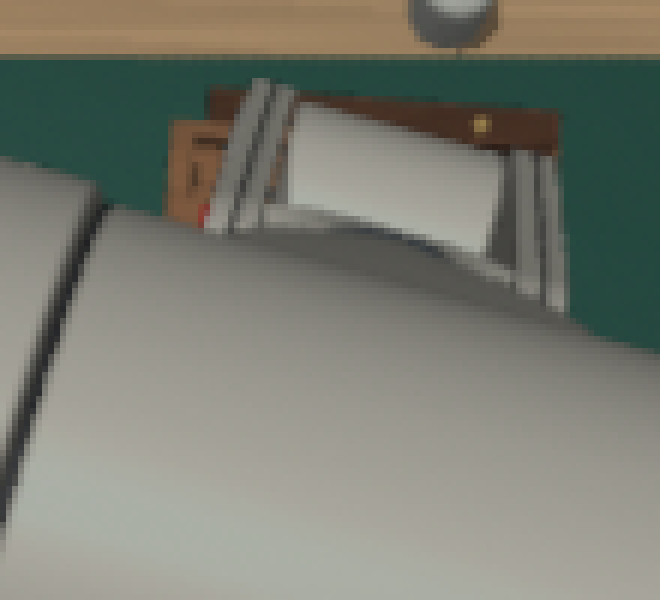

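The arm hides most of the palette. Its left edge shows at crop (170,120-220), right below the far rail. I'll push a little more until the force rises.

Emit:
apply_moves(targets=[[1,[0.02,0,0],[0,0,0]],[1,[0.02,0,0],[0,0,0]],[1,[0,0,0],[0,0,0]]])

```text
t: 6.65
ee_pos: [540.6, -140.9, 9.7]
orientation: [-3.138, 0.124, 0.007]
ft_force: [-11.1, -1.2, 6.6]
width: 87.8
grasp_force: 5.2
```

Emit:
apply_moves(targets=[[1,[0.02,0,0],[0,0,0]],[1,[0.02,0,0],[0,0,0]],[1,[0,0,0],[0,0,0]]])

```text
t: 7.02
ee_pos: [540.6, -140.8, 9.5]
orientation: [-3.138, 0.124, 0.013]
ft_force: [-14.9, -0.9, 11.5]
width: 87.6
grasp_force: 7.8
```

Contact with the far rail (x=540.6, as predicted). Next: back off, turn, and push to the right.

```bash
python3 - <<'E'
from plan import *
p,psi,o=now(); print(p,psi)
plan([(*S(-165,111),12,-4.5,1),(*S(-165,111),60,-4.5,1),(*S(-68,215),60,85.5,1),(*S(-68,215),9,85.5,1)])
plan([(*S(-68,158),9,85.5,1,9)],start=(*S(-68,215),9,85.5))
E
```

```text
[ 540.62598646 -140.7798657     9.50763676] -4.5101353477240185
[[1, [-0.309, -0.003, -0.05], [0, 0, -0.0]], [1, [-0.0, -0.0, -0.48], [0, 0, -0.0]], [1, [-0.0, -0.0, -0.48], [0, 0, -0.0]], [1, [0.215, -0.231, 0.0], [0, 0, -0.111]], [1, [0.252, -0.19, 0.0], [0, 0, -0.111]], [1, [0.282, -0.144, 0.0], [0, 0, -0.111]], [1, [0.302, -0.093, 0.0], [0, 0, -0.111]], [1, [0.314, -0.039, 0.0], [0, 0, -0.111]]]
[[1, [0.316, 0.016, 0.0], [0, 0, -0.111]], [1, [0.308, 0.071, 0.0], [0, 0, -0.111]], [1, [0.291, 0.123, 0.0], [0, 0, -0.112]], [1, [0.264, 0.172, 0.0], [0, 0, -0.111]], [1, [0.0, 0.0, 0.51], [0, 0, -0.0]], [1, [0.0, 0.001, 0.51], [0, 0, -0.0]]]
end [630.1 -43.3   9. ] 85.5 14
[[1, [-0.163, 0.0, -0.0], [0, 0, -0.0]], [1, [-0.163, 0.0, -0.0], [0, 0, -0.0]], [1, [-0.163, 0.0, -0.0], [0, 0, -0.0]], [1, [-0.163, 0.0, -0.0], [0, 0, -0.0]], [1, [-0.163, 0.0, -0.0], [0, 0, -0.0]], [1, [-0.162, 0.0, -0.0], [0, 0, -0.0]], [1, [-0.163, 0.0, -0.0], [0, 0, -0.0]]]
end [ 625.6 -100.2    9. ] 85.5 7
```

Emit:
apply_moves(targets=[[1,[-0.31,0,-0.05],[0,0,0]],[1,[0,0,-0.48],[0,0,0]],[1,[0,0,-0.48],[0,0,0]],[1,[0.215,-0.23,0],[0,0,-0.111]],[1,[0.25,-0.19,0],[0,0,-0.111]],[1,[0.28,-0.145,0],[0,0,-0.111]],[1,[0.3,-0.093,0],[0,0,-0.111]],[1,[0.315,-0.04,0],[0,0,-0.111]]])

```text
t: 8.02
ee_pos: [589.0, -86.5, 60.9]
orientation: [2.893, 1.221, 0.004]
ft_force: [0.7, 0.4, 0.6]
width: 87.7
grasp_force: 0.0
```

Emit:
apply_moves(targets=[[1,[0.316,0.016,0],[0,0,-0.111]],[1,[0.31,0.07,0],[0,0,-0.111]],[1,[0.29,0.123,0],[0,0,-0.112]],[1,[0.265,0.17,0],[0,0,-0.111]],[1,[0,0,0.4],[0,0,0]],[1,[0,0,0.4],[0,0,0]],[1,[0,0,0],[0,0,0]]])

```text
t: 8.9
ee_pos: [631.5, -44.3, 17.6]
orientation: [-2.307, -2.127, 0.005]
ft_force: [0.1, -0.3, 0.8]
width: 87.8
grasp_force: 0.0
```

```bash
python3 - <<'E'
from plan import *
p,psi,o=now(); print(p,psi)
plan([(*S(-68,215),9,85.5,1),(*S(-68,158),9,85.5,1,9)])
C=img("top"); m=ctrl.masks_of("palette","top")[0]["region"]; print(fit('palette',[(m,*C[1:])],(620,-146,-5)))
for m in ctrl.masks_of("bench_stop","top"): print(m["score"],m["bbox"],fit('bench_stop',[(m["region"],*C[1:])],(681,-263,-4.5)))
cv2.imwrite("pics/p2.png",C[0])
E
```

```text
[631.45527559 -44.25019861  17.60060677] 85.34746371549397
[[1, [0.016, -0.029, 0.172], [0, 0, -0.002]], [1, [-0.163, -0.0, 0.0], [0, 0, 0.0]], [1, [-0.163, -0.0, 0.0], [0, 0, 0.0]], [1, [-0.163, -0.0, 0.0], [0, 0, 0.0]], [1, [-0.163, -0.0, 0.0], [0, 0, 0.0]], [1, [-0.163, -0.0, 0.0], [0, 0, 0.0]], [1, [-0.162, -0.0, 0.0], [0, 0, 0.0]], [1, [-0.163, -0.0, 0.0], [0, 0, 0.0]]]
end [ 625.6 -100.2    9. ] 85.5 8Traceback (most recent call last):
  File "<stdin>", line 4, in <module>
IndexError: list index out of range
```

Emit:
apply_moves(targets=[[1,[0.016,-0.03,0.17],[0,0,-0.002]],[1,[-0.16,0,0],[0,0,0]],[1,[-0.16,0,0],[0,0,0]],[1,[-0.16,0,0],[0,0,0]],[1,[-0.16,0,0],[0,0,0]],[1,[-0.16,0,0],[0,0,0]],[1,[-0.16,0,0],[0,0,0]],[1,[-0.1,0,0],[0,0,0]]])

```text
t: 10.0
ee_pos: [628.6, -96.5, 12.1]
orientation: [2.304, 2.135, 0.0]
ft_force: [-0.8, 2.9, 2.8]
width: 87.8
grasp_force: 1.5
```

Emit:
apply_moves(targets=[[1,[-0.04,0,0],[0,0,0]],[1,[-0.04,0,0],[0,0,0]],[1,[0,0,0],[0,0,0]]])

```text
t: 10.38
ee_pos: [628.1, -100.1, 11.9]
orientation: [2.304, 2.136, -0.0]
ft_force: [0.5, 0.9, 1.4]
width: 87.5
grasp_force: 0.4
```

Emit:
apply_moves(targets=[[1,[-0.04,0,0],[0,0,0]],[1,[-0.02,0,0],[0,0,0]],[1,[0,0,0],[0,0,0]]])

```text
t: 10.75
ee_pos: [627.8, -103.0, 11.9]
orientation: [-2.304, -2.136, 0.0]
ft_force: [0.5, 0.7, 0.5]
width: 87.7
grasp_force: 0.8
```

Emit:
apply_moves(targets=[[1,[-0.02,0,0],[0,0,0]],[1,[-0.02,0,0],[0,0,0]],[1,[0,0,0],[0,0,0]]])

```text
t: 11.12
ee_pos: [627.7, -105.1, 11.9]
orientation: [-2.304, -2.136, 0.0]
ft_force: [-0.9, -0.2, -0.9]
width: 87.8
grasp_force: 0.6
```

Emit:
apply_moves(targets=[[1,[-0.02,0,0],[0,0,0]],[1,[-0.02,0,0],[0,0,0]],[1,[-0.02,0,0],[0,0,0]],[1,[0,0,0],[0,0,0]]])

```text
t: 11.62
ee_pos: [627.3, -106.3, 11.9]
orientation: [-2.302, -2.135, -0.001]
ft_force: [-0.1, 9.9, 0.8]
width: 87.8
grasp_force: 5.1
```

Emit:
apply_moves(targets=[[1,[-0.02,0,0],[0,0,0]],[1,[-0.02,0,0],[0,0,0]],[1,[-0.02,0,0],[0,0,0]],[1,[0,0,0],[0,0,0]]])

```text
t: 12.12
ee_pos: [627.0, -106.6, 12.0]
orientation: [-2.3, -2.134, -0.003]
ft_force: [0.4, 24.1, 3.8]
width: 87.9
grasp_force: 11.8
```

The palette is now against both rails. I'll back off and hover near the blue pan, then measure again.

```bash
python3 - <<'E'
from plan import *
p,psi,o=now(); print(p,psi)
plan([(p[0]+1.5,p[1]+25,14,85.5,1),(p[0]+1.5,p[1]+25,120,85.5,1),(561,204,120,149,1)])
E
```

```text
[ 627.01546705 -106.59063306   11.97866798] 85.72796447595235
[[1, [0.501, -0.007, -0.04], [0, 0, 0.003]], [1, [-0.0, -0.0, -0.707], [0, 0, -0.0]], [1, [-0.0, -0.0, -0.707], [0, 0, -0.0]], [1, [-0.0, -0.0, -0.706], [0, 0, -0.0]], [1, [0.798, -0.257, -0.0], [0, 0, -0.101]], [1, [0.829, -0.128, -0.0], [0, 0, -0.101]], [1, [0.838, 0.005, -0.0], [0, 0, -0.101]], [1, [0.827, 0.137, -0.0], [0, 0, -0.101]]]
[[1, [0.795, 0.266, -0.0], [0, 0, -0.101]], [1, [0.743, 0.389, -0.0], [0, 0, -0.101]], [1, [0.672, 0.501, -0.0], [0, 0, -0.1]]]
end [561. 204. 120.] 149.0 11
```

Emit:
apply_moves(targets=[[1,[0.5,0,-0.04],[0,0,0.003]],[1,[0,0,-0.7],[0,0,0]],[1,[0,0,-0.7],[0,0,0]],[1,[0,0,-0.7],[0,0,0]],[1,[0.8,-0.26,0],[0,0,-0.101]],[1,[0.83,-0.13,0],[0,0,-0.101]],[1,[0.84,0,0],[0,0,-0.101]],[1,[0.83,0.14,0],[0,0,-0.101]]])

```text
t: 13.12
ee_pos: [590.1, 78.4, 119.1]
orientation: [1.522, 2.748, -0.0]
ft_force: [0.5, -0.1, 0.2]
width: 88.0
grasp_force: 0.0
```

```bash
python3 - <<'E'
from plan import *
C={c:img(c) for c in("top","scene")}
for l,n,p in [('palette','palette',(617,-187,-4.5)),('bench_stop','bench_stop',(681,-263,-4.5)),('pan_blue','pan',(561,204,59)),('pan_green','pan',(457,96,30)),('brush_tray','brush_tray',(520,352,3))]:
    nr={'bench_stop':(607,-186)}.get(l,p)
    for c,(I,K,V) in C.items():
        m=best(l,c,K,V,nr,12)
        print(l,c,None if m is None else fit(n,[(m,K,V)],p))
for l in('recess_red','recess_blue','recess_yellow','recess_green','slot_left','slot_right','pan_blue','pan_green'):
    for c,(I,K,V) in C.items():
        for d in ctrl.pinpoint(l,c)[:1]: print(l,c,round(d["score"],2),np.round(ray(d["xy"],{'r':8,'s':5,'p':0}[l[0]],K,V),1)[:2])
I,K,V=C["top"]; cv2.imwrite("pics/t3.png",I); cv2.imwrite("pics/s3.png",C["scene"][0])
a=cv2.resize(I[130:220,290:380],(600,600),interpolation=3)
b=cv2.resize(I[130:330,120:270],(200,267)); b=cv2.copyMakeBorder(b,0,333,0,0,0)
cv2.imwrite("pics/t3c.png",np.hstack([a,b]))
E
```

```text
palette top (array([ 619.7, -185.7,   -4. ]), np.float64(6.3))
palette scene (array([ 615.9, -189. ,   -4.4]), np.float64(47.1))
bench_stop top (array([ 685.9, -262.7,   -4.7]), np.float64(104.1))
bench_stop scene (array([ 681.3, -267. ,   -4.1]), np.float64(298.4))
pan_blue top None
pan_blue scene (array([561.9, 203.7,  59. ]), np.float64(5.1))
pan_green top None
pan_green scene (array([454.2,  96.5,  30.6]), np.float64(5.9))
brush_tray top (array([535.5, 362.4,  -2.8]), np.float64(695.1))
brush_tray scene (array([518.6, 353.3,   2.8]), np.float64(7.6))
recess_red top 0.67 [ 660.6 -160.8]
recess_red scene 0.97 [ 663.7 -149.8]
recess_blue top 0.97 [ 665.3 -218.1]
recess_blue scene 0.74 [ 658.7 -226.5]
recess_yellow top 0.96 [ 591.8 -148.3]
recess_yellow scene 0.63 [522.  356.8]
recess_green top 0.89 [ 591.6 -216.1]
recess_green scene 0.88 [ 594.8 -221. ]
slot_left top 0.76 [510.  388.2]
slot_left scene 0.76 [506.9 381.8]
slot_right top 0.59 [517.1 324.3]
slot_right scene 0.76 [515.8 315.1]
pan_blue scene 0.65 [549.3 207.6]
pan_green top 0.27 [ 678.5 -423.1]
pan_green scene 0.59 [460.9 101.8]
```

View pics/t3c.png

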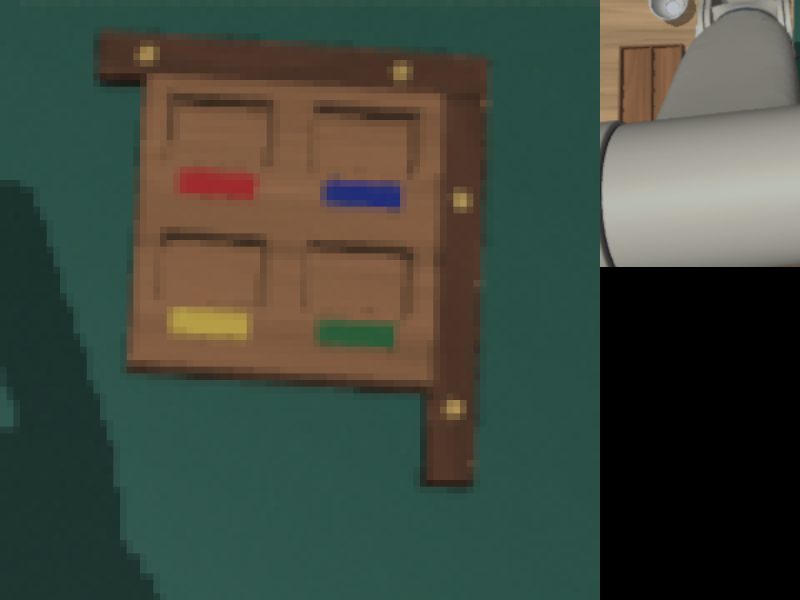

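The palette is snug: rail faces meet its right and far edges at crop (440,100-380) and (150-440,75-95). Now I'll get the recess offsets from the swatch centroids and rim edges.

```bash
python3 - <<'E'
from plan import *
I,K,V=img("top")
hsv=cv2.cvtColor(I,cv2.COLOR_BGR2HSV); sat=hsv[...,1].astype(int)
c0=(619.7,-185.7,-4.2)
def loc(u,v,z=22):
    w=ray((u,v),z,K,V)[:2]-c0[:2]; a=np.radians(c0[2]); c,s=np.cos(a),np.sin(a); return np.round([c*w[0]+s*w[1],-s*w[0]+c*w[1]],1)
Y,X=np.mgrid[130:200,300:365]
for n,(lo,hi) in dict(red=(170,190),blue=(108,128),yellow=(22,32),green=(50,80)).items():
    s=hsv[130:200,300:365]; h=s[...,0].astype(int)
    m=(h>=lo)&(h<=hi)&(s[...,1]>120)
    if n=='green': 
        b=I[130:200,300:365].astype(int); m=(b[...,1]>b[...,0]*1.2)&(b[...,1]>b[...,2]*1.3)&(b[...,1]>70)&(X>330)&(X<353)&(Y>174)&(Y<186)
    k,l,st,ce=cv2.connectedComponentsWithStats(m.astype(np.uint8)); j=1+np.argmax(st[1:,4])
    print(n,st[j],loc(ce[j][0]+300,ce[j][1]+130))
for n,(a,b) in dict(red=(220,134),blue=(366,142),yellow=(214,273),green=(359.5,281)).items(): print(n,loc(290+a/6.667-.5,130+b/6.667-.5))
E
```

```text
red [19 27  3  2  4] [16.7 38.7]
blue [39 28 11  3 30] [ 17.1 -36.6]
yellow [16 46 11  4 34] [-49.4  33. ]
green [38 48 11  4 33] [-49.9 -35.6]
red [42.1 33.1]
blue [ 43.3 -35.4]
yellow [-25.4  32.1]
green [-24.1 -35.4]
```

```bash
python3 - <<'E'
from plan import *
p,psi,o=now(); print(p,psi)
plan([(561.5,204.3,70,149,1),(561.5,204.3,8,149,1,31)])
E
```

```text
[590.39383568  77.63280739 118.99233155] 121.75085282999396
[[1, [0.615, 0.21, 0.245], [0, 0, -0.076]], [1, [0.585, 0.282, 0.245], [0, 0, -0.076]], [1, [0.547, 0.35, 0.245], [0, 0, -0.075]], [1, [0.502, 0.412, 0.245], [0, 0, -0.076]], [1, [0.0, 0.0, 0.62], [0, 0, 0.0]], [1, [0.0, 0.0, 0.62], [0, 0, 0.0]]]
end [561.5 204.3   8. ] 149.0 6
```

Emit:
apply_moves(targets=[[1,[0.615,0.21,0.245],[0,0,-0.076]],[1,[0.585,0.282,0.245],[0,0,-0.076]],[1,[0.547,0.35,0.245],[0,0,-0.075]],[1,[0.502,0.412,0.245],[0,0,-0.076]],[1,[0,0,0.2],[0,0,0]],[1,[0,0,0],[0,0,0]]])

```text
t: 15.32
ee_pos: [561.0, 203.7, 59.2]
orientation: [-0.841, -3.026, 0.002]
ft_force: [0.3, -0.7, 0.3]
width: 87.7
grasp_force: 0.0
```

```bash
python3 - <<'E'
from plan import *
p,psi,o=now(); print(p,psi)
I,K,V=img("scene")
m=best('pan_blue',"scene",K,V,(562,204),12); print(None if m is None else fit('pan',[(m,K,V)],(562,204,59)))
plan([(561.5,204.3,8,149,1,31)])
E
```

```text
[561.00607341 203.70210751  59.20797854] 148.95115640795152
(array([564.6, 206.3,  57.5]), np.float64(257.2))
[[1, [0.008, 0.006, 0.521], [0, 0, -0.001]], [1, [0.007, 0.007, 0.521], [0, 0, -0.0]]]
end [561.5 204.3   8. ] 149.0 2
```

Emit:
apply_moves(targets=[[1,[0.008,0.006,0.52],[0,0,0]],[1,[0.007,0.007,0.52],[0,0,0]],[1,[0,0,0],[0,0,0]],[-1,[0,0,0],[0,0,0]],[-1,[0,0,0],[0,0,0]],[-1,[0,0,0],[0,0,0]],[-1,[0,0,0],[0,0,0]],[-1,[0,0,0],[0,0,0]]])

```text
t: 16.42
ee_pos: [561.2, 205.3, 8.1]
orientation: [0.839, 3.027, 0.0]
ft_force: [-0.5, 0.5, 0.7]
width: 41.3
grasp_force: 0.0
```

```bash
cat >> plan.py <<'E'
PAL=(617.3,-186.1,-4.4); RC=dict(blue=(42.5,-34.5),green=(-24.5,-34.5),red=(42.5,34.5),yellow=(-24.5,34.5))
E
python3 - <<'E'
from plan import *
p,psi,o=now(); print(p,psi,o["width"],o["grasp_force"])
t=S(*RC['blue'],PAL); print(t)
plan([(p[0],p[1],90,psi,-1),(*t,90,85.6,-1,50)])
E
```

```text
[561.22409872 205.29672476   8.133887  ] 149.02534233909677 41.33584915162115 0.0
(np.float64(657.0279354992688), np.float64(-223.75887864721852))
[[-1, [0.0, 0.0, -0.819], [0, 0, -0.0]], [-1, [0.0, 0.0, -0.818], [0, 0, -0.0]], [-1, [-0.673, -0.708, -0.0], [0, 0, 0.078]], [-1, [-0.755, -0.62, -0.0], [0, 0, 0.078]], [-1, [-0.825, -0.523, -0.0], [0, 0, 0.078]], [-1, [-0.883, -0.419, -0.0], [0, 0, 0.078]], [-1, [-0.927, -0.308, -0.0], [0, 0, 0.079]], [-1, [-0.958, -0.191, -0.0], [0, 0, 0.078]]]
[[-1, [-0.974, -0.072, -0.0], [0, 0, 0.079]], [-1, [-0.976, 0.049, -0.0], [0, 0, 0.078]], [-1, [-0.962, 0.168, -0.0], [0, 0, 0.079]]]
end [ 657.  -223.7   90. ] 85.6 11
```

Still closing. I'll finish closing, then lift.

Emit:
apply_moves(targets=[[-1,[0,0,0],[0,0,0]],[-1,[0,0,0],[0,0,0]],[-1,[0,0,0],[0,0,0]],[-1,[0,0,0],[0,0,0]]])

```text
t: 16.92
ee_pos: [561.2, 205.2, 8.0]
orientation: [-0.839, -3.027, -0.0]
ft_force: [0.2, -0.3, 1.6]
width: 29.7
grasp_force: 29.9
```

Emit:
apply_moves(targets=[[-1,[0,0,-0.4],[0,0,0]],[-1,[0,0,-0.62],[0,0,0]],[-1,[0,0,-0.62],[0,0,0]],[-1,[-0.67,-0.71,0],[0,0,0.078]],[-1,[-0.755,-0.62,0],[0,0,0.078]],[-1,[-0.825,-0.52,0],[0,0,0.078]],[-1,[-0.88,-0.42,0],[0,0,0.078]],[-1,[-0.93,-0.31,0],[0,0,0.079]]])

```text
t: 17.92
ee_pos: [614.8, -34.7, 91.5]
orientation: [1.72, 2.628, 0.001]
ft_force: [0.6, -0.1, 0.2]
width: 29.6
grasp_force: 29.9
```

Emit:
apply_moves(targets=[[-1,[-0.96,-0.19,0],[0,0,0.078]],[-1,[-0.97,-0.07,0],[0,0,0.079]],[-1,[-0.97,0.05,0],[0,0,0.078]],[-1,[-0.96,0.17,0],[0,0,0.079]],[-1,[0,0,0.6],[0,0,0]],[-1,[0,0,0],[0,0,0]]])

```text
t: 18.68
ee_pos: [655.2, -223.4, 58.9]
orientation: [-2.304, -2.13, 0.003]
ft_force: [-0.1, 1.6, 0.2]
width: 29.6
grasp_force: 29.9
```

```bash
python3 - <<'E'
from plan import *
p,psi,o=now(); print(p,psi,o["width"],o["grasp_force"])
t=S(*RC['blue'],PAL); plan([(*t,32,85.6,-1)])
I,K,V=img("scene"); m=best('pan_blue',"scene",K,V,(657,-223),30)
pz=p[2]-8
print(None if m is None else fit('pan',[(m,K,V)],(p[0],p[1],-4.4),z=pz))
J=img("top")[0]
a=cv2.resize(I[150:260,140:260],(480,440),interpolation=3); b=cv2.resize(J[110:220,300:380],(320,440),interpolation=3)
cv2.imwrite("pics/hold.png",np.hstack([a,b]))
E
```

```text
[ 655.1900477  -223.36194235   58.93110345] 85.51345929680144 29.64067721507601 29.938547909259796
[[-1, [-0.005, 0.037, 0.539], [0, 0, -0.001]]]
end [ 657.  -223.8   32. ] 85.6 1
(array([ 652.5, -226.5,  -10.2]), np.float64(5.6))
```

View pics/hold.png

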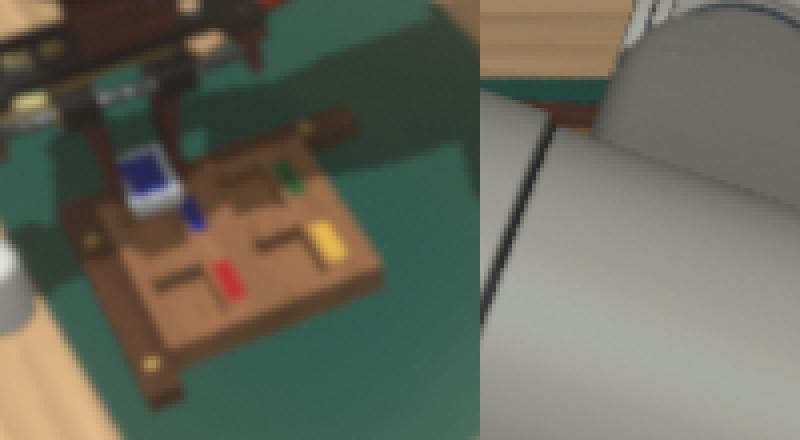

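The pan is held over the blue recess, matching the TCP once the scene camera's bias is removed. Lowering.

Emit:
apply_moves(targets=[[-1,[-0.005,0.037,0.54],[0,0,0]],[-1,[0,0,0.06],[0,0,0]],[-1,[0,0,0.06],[0,0,0]],[-1,[0,0,0],[0,0,0]]])

```text
t: 19.32
ee_pos: [659.3, -223.4, 27.9]
orientation: [2.305, 2.134, 0.001]
ft_force: [1.1, 0.4, -0.3]
width: 29.6
grasp_force: 29.9
```

Emit:
apply_moves(targets=[[-1,[0,-0.04,0],[0,0,0]],[-1,[0,0,0.04],[0,0,0]],[-1,[0,0,0.04],[0,0,0]],[-1,[0,0,0],[0,0,0]]])

```text
t: 19.82
ee_pos: [658.9, -222.9, 25.1]
orientation: [2.304, 2.132, 0.005]
ft_force: [2.8, 6.7, 9.5]
width: 29.7
grasp_force: 30.0
```

Emit:
apply_moves(targets=[[-1,[0.03,0.03,0],[0,0,0]],[-1,[0.02,0.02,0],[0,0,0]],[-1,[0,0,0],[0,0,0]]])

```text
t: 20.2
ee_pos: [659.4, -221.3, 22.9]
orientation: [2.306, 2.134, -0.0]
ft_force: [1.3, 0.4, 1.0]
width: 30.1
grasp_force: 30.0
```

It slid in. Releasing, rising, and shutting the fingers to press.

Emit:
apply_moves(targets=[[1,[0,0,-0.02],[0,0,0]],[1,[0,0,0],[0,0,0]],[1,[0,0,0],[0,0,0]],[1,[0,0,-0.4],[0,0,0]],[-1,[0,0,0],[0,0,0]],[-1,[0,0,0],[0,0,0]],[-1,[0,0,0],[0,0,0]],[-1,[0,0,0],[0,0,0]]])

```text
t: 21.2
ee_pos: [659.2, -221.1, 43.6]
orientation: [-2.305, -2.134, 0.0]
ft_force: [0.3, 0.4, 0.0]
width: 33.3
grasp_force: 0.0
```

Emit:
apply_moves(targets=[[-1,[0,0,0],[0,0,0]],[-1,[0,0,0],[0,0,0]],[-1,[0,0,0],[0,0,0]],[-1,[0,0,0],[0,0,0]],[-1,[0,0,0],[0,0,0]],[-1,[0,0,0.2],[0,0,0]],[-1,[0,0,0],[0,0,0]]])

```text
t: 22.08
ee_pos: [658.6, -220.9, 32.7]
orientation: [-2.304, -2.133, 0.001]
ft_force: [0.2, 0.6, 0.1]
width: 0.5
grasp_force: 0.0
```

Emit:
apply_moves(targets=[[-1,[0,0,0.12],[0,0,0]],[-1,[0,0,0.06],[0,0,0]],[-1,[0,0,0.04],[0,0,0]],[-1,[0,0,0],[0,0,0]]])

```text
t: 22.58
ee_pos: [659.4, -221.2, 22.8]
orientation: [-2.306, -2.134, 0.0]
ft_force: [-0.2, 1.5, 0.6]
width: 0.5
grasp_force: 0.0
```

Emit:
apply_moves(targets=[[-1,[0,0,0.02],[0,0,0]],[-1,[0,0,0.02],[0,0,0]],[-1,[0,0,0.02],[0,0,0]],[-1,[0,0,0],[0,0,0]]])

```text
t: 23.08
ee_pos: [659.7, -221.3, 22.3]
orientation: [2.305, 2.134, 0.0]
ft_force: [-5.1, 1.3, 16.0]
width: 0.4
grasp_force: 7.9
```

Flush: 22.3 mm with 16 N on it. Now green, with the recess target shifted by the same (+2.2,+2.3).

```bash
sed -i 's/^PAL=(617.3,-186.1/PAL=(619.5,-183.8/' plan.py; python3 - <<'E'
from plan import *
p,psi,o=now(); plan([(p[0],p[1],80,psi,1),(457,96.4,70,119.8,1,50),(457,96.4,30,119.8,1)])
E
```

```text
[[1, [0.0, 0.0, -0.577], [0, 0, -0.0]], [1, [0.0, 0.0, -0.577], [0, 0, -0.0]], [1, [0.753, -0.567, 0.025], [0, 0, -0.048]], [1, [0.793, -0.508, 0.025], [0, 0, -0.047]], [1, [0.829, -0.448, 0.025], [0, 0, -0.048]], [1, [0.86, -0.385, 0.025], [0, 0, -0.047]], [1, [0.886, -0.32, 0.025], [0, 0, -0.048]], [1, [0.908, -0.253, 0.025], [0, 0, -0.047]]]
[[1, [0.923, -0.185, 0.025], [0, 0, -0.048]], [1, [0.935, -0.114, 0.025], [0, 0, -0.047]], [1, [0.0, -0.0, 0.8], [0, 0, -0.0]]]
end [457.   96.4  30. ] 119.8 11
```

Emit:
apply_moves(targets=[[1,[0,0,-0.58],[0,0,0]],[1,[0,0,-0.58],[0,0,0]],[1,[0.753,-0.567,0.025],[0,0,-0.048]],[1,[0.793,-0.508,0.025],[0,0,-0.047]],[1,[0.83,-0.45,0.025],[0,0,-0.048]],[1,[0.86,-0.385,0.025],[0,0,-0.047]],[1,[0.886,-0.32,0.025],[0,0,-0.048]],[1,[0.908,-0.253,0.025],[0,0,-0.047]]])

```text
t: 24.08
ee_pos: [506.7, 18.2, 70.8]
orientation: [1.771, 2.594, 0.001]
ft_force: [0.1, 0.1, -0.8]
width: 76.7
grasp_force: 0.0
```

```bash
python3 - <<'E'
from plan import *
for c in("top","scene"):
    I,K,V=img(c); cv2.imwrite(f"pics/g_{c}.png",I)
    for l,n,p in(('pan_green','pan',(457,96,30)),('palette','palette',(618,-186,-4.4)),('wide_brush','wide_brush',(672,133.5,168)),('narrow_brush','narrow_brush',(516,-412,16.4))):
        m=best(l,c,K,V,p,12); print(c,l,None if m is None else fit(n,[(m,K,V)],p))
    m=best('pan_blue',c,K,V,(658,-222),22,30); print(None if m is None else fit('pan',[(m,K,V)],(658,-222,-4.4),z=8))
plan([(457,96.4,70,119.8,1,50),(457,96.4,30,119.8,1)])
E
```

```text
top pan_green None
top palette (array([ 618.9, -185.6,   -4.8]), np.float64(105.7))
top wide_brush (array([674.7, 137. , 164.8]), np.float64(107.1))
top narrow_brush (array([ 513.8, -412. ,   16.1]), np.float64(16.9))
(array([ 660.6, -222.9,   -6.1]), np.float64(3.7))
scene pan_green (array([455.8,  95.2,  31.5]), np.float64(3.0))
scene palette (array([ 615.9, -187. ,   -4.5]), np.float64(117.3))
scene wide_brush (array([669.7, 133. , 167.9]), np.float64(45.7))
scene narrow_brush (array([ 512.2, -414.1,   16.9]), np.float64(21.0))
(array([ 657.5, -230.4,   -1.6]), np.float64(5.8))
[[1, [0.927, -0.184, 0.004], [0, 0, -0.048]], [1, [0.938, -0.113, 0.004], [0, 0, -0.048]], [1, [0.0, -0.0, 0.8], [0, 0, -0.0]]]
end [457.   96.4  30. ] 119.8 3
```

Emit:
apply_moves(targets=[[1,[0.927,-0.184,0],[0,0,-0.048]],[1,[0.938,-0.113,0],[0,0,-0.048]],[1,[0,0,0.6],[0,0,0]],[1,[0,0,0.3],[0,0,0]],[1,[0,0,0],[0,0,0]]])

```text
t: 25.3
ee_pos: [456.2, 96.4, 24.6]
orientation: [-1.574, -2.717, 0.002]
ft_force: [-0.1, 0.7, 0.3]
width: 87.5
grasp_force: 0.0
```

```bash
python3 - <<'E'
from plan import *
p,psi,o=now();print(p,psi); plan([(457,96.5,8,120,1,50)])
E
```

```text
[456.20170552  96.38287375  24.56522696] 119.81139690127554
[[1, [-0.006, 0.015, 0.331], [0, 0, -0.002]]]
end [457.   96.5   8. ] 120.0 1
```

Emit:
apply_moves(targets=[[1,[-0.006,0.01,0.33],[0,0,0]],[-1,[0,0,0],[0,0,0]],[-1,[0,0,0],[0,0,0]],[-1,[0,0,0],[0,0,0]],[-1,[0,0,0],[0,0,0]],[-1,[0,0,0],[0,0,0]],[-1,[0,0,0],[0,0,0]],[-1,[0,0,0],[0,0,0]]])

```text
t: 26.3
ee_pos: [457.3, 96.9, 9.1]
orientation: [1.574, 2.719, 0.0]
ft_force: [-0.2, -0.5, 1.0]
width: 29.6
grasp_force: 30.0
```

Emit:
apply_moves(targets=[[-1,[0,0,0],[0,0,0]],[-1,[0,0,0],[0,0,0]],[-1,[0,0,0],[0,0,0]]])

```text
t: 26.68
ee_pos: [457.3, 96.9, 9.1]
orientation: [1.574, 2.719, 0.0]
ft_force: [-0.6, -0.6, 3.1]
width: 29.1
grasp_force: 30.0
```

```bash
python3 - <<'E'
from plan import *
p,psi,o=now();print(p,psi,o["width"],o["grasp_force"]); t=S(*RC['green'],PAL); print(t)
plan([(p[0],p[1],58,psi,-1),(*t,58,85.6,-1,50)])
E
```

```text
[457.2904309   96.92531715   9.06759632] 119.86246185188315 29.14595005249746 29.992087483406067
(np.float64(592.4254011000652), np.float64(-216.3187037627217))
[[-1, [0.0, 0.0, -0.489], [0, 0, -0.0]], [-1, [0.0, 0.0, -0.49], [0, 0, -0.0]], [-1, [-0.968, -0.111, 0.0], [0, 0, 0.054]], [-1, [-0.974, -0.028, 0.0], [0, 0, 0.054]], [-1, [-0.973, 0.054, 0.0], [0, 0, 0.055]], [-1, [-0.965, 0.138, 0.0], [0, 0, 0.054]], [-1, [-0.95, 0.219, 0.0], [0, 0, 0.055]], [-1, [-0.927, 0.301, 0.0], [0, 0, 0.054]]]
[[-1, [-0.899, 0.378, 0.0], [0, 0, 0.055]]]
end [ 592.4 -216.3   58. ] 85.6 9
```

Emit:
apply_moves(targets=[[-1,[0,0,-0.49],[0,0,0]],[-1,[0,0,-0.49],[0,0,0]],[-1,[-0.968,-0.11,0],[0,0,0.054]],[-1,[-0.974,-0.03,0],[0,0,0.054]],[-1,[-0.973,0.055,0],[0,0,0.055]],[-1,[-0.965,0.138,0],[0,0,0.054]],[-1,[-0.95,0.22,0],[0,0,0.055]],[-1,[-0.927,0.3,0],[0,0,0.054]]])

```text
t: 27.68
ee_pos: [573.2, -173.2, 57.7]
orientation: [-2.214, -2.228, 0.0]
ft_force: [0.8, 0.7, 0.4]
width: 29.8
grasp_force: 30.0
```

Emit:
apply_moves(targets=[[-1,[-0.9,0.38,0],[0,0,0.055]],[-1,[0,0,0.3],[0,0,0]],[-1,[0,0,0],[0,0,0]],[-1,[0,0,0],[0,0,0]]])

```text
t: 28.18
ee_pos: [591.4, -215.0, 42.5]
orientation: [-2.303, -2.134, 0.001]
ft_force: [0.4, 1.2, -0.3]
width: 29.6
grasp_force: 30.0
```

```bash
python3 - <<'E'
from plan import *
p,psi,o=now();print(p,psi,o["width"],o["grasp_force"]); t=S(*RC['green'],PAL)
I,K,V=img("scene"); m=best('pan_green',"scene",K,V,(592,-216),40)
print(None if m is None else fit('pan',[(m,K,V)],(p[0],p[1],-4.4),z=p[2]-9))
plan([(*t,32,85.6,-1,50)])
E
```

```text
[ 591.44103546 -214.96720527   42.47571987] 85.65949662218227 29.591418681939164 29.992274343967438
(array([ 587.3, -216.5,  -14.8]), np.float64(11.2))
[[-1, [-0.021, 0.006, 0.223], [0, 0, 0.001]]]
end [ 592.4 -216.3   32. ] 85.6 1
```

Emit:
apply_moves(targets=[[-1,[-0.01,0.01,0.21],[0,0,0]],[-1,[0,0,0.06],[0,0,0]],[-1,[0,0,0.04],[0,0,0]],[-1,[0,0,0],[0,0,0]]])

```text
t: 28.78
ee_pos: [592.8, -216.9, 27.3]
orientation: [-2.305, -2.134, 0.0]
ft_force: [0.3, -0.6, 0.2]
width: 29.6
grasp_force: 30.0
```

Emit:
apply_moves(targets=[[-1,[0,0,0.04],[0,0,0]],[-1,[0,0,0.04],[0,0,0]],[-1,[0,0,0],[0,0,0]]])

```text
t: 29.15
ee_pos: [592.8, -216.9, 23.3]
orientation: [-2.305, -2.134, 0.0]
ft_force: [0.5, -0.5, -0.6]
width: 29.5
grasp_force: 30.0
```

It went in with no resistance. Release and press.

Emit:
apply_moves(targets=[[1,[0,0,0],[0,0,0]],[1,[0,0,0],[0,0,0]],[1,[0,0,-0.2],[0,0,0]],[1,[0,0,-0.2],[0,0,0]],[-1,[0,0,0],[0,0,0]],[-1,[0,0,0],[0,0,0]],[-1,[0,0,0],[0,0,0]],[-1,[0,0,0],[0,0,0]]])

```text
t: 30.15
ee_pos: [592.7, -216.9, 43.2]
orientation: [-2.305, -2.134, 0.0]
ft_force: [0.2, 0.6, 0.7]
width: 33.3
grasp_force: 0.0
```

Emit:
apply_moves(targets=[[-1,[0,0,0],[0,0,0]],[-1,[0,0,0],[0,0,0]],[-1,[0,0,0],[0,0,0]],[-1,[0,0,0],[0,0,0]],[-1,[0,0,0.2],[0,0,0]],[-1,[0,0,0.18],[0,0,0]],[-1,[0,0,0],[0,0,0]]])

```text
t: 31.02
ee_pos: [592.1, -216.6, 23.2]
orientation: [-2.304, -2.133, 0.001]
ft_force: [1.0, -0.1, 0.0]
width: 0.6
grasp_force: 0.0
```

Emit:
apply_moves(targets=[[-1,[0,0,0.04],[0,0,0]],[-1,[0,0,0.02],[0,0,0]],[-1,[0,0,0.02],[0,0,0]],[-1,[0,0,0],[0,0,0]]])

```text
t: 31.52
ee_pos: [592.9, -217.0, 22.3]
orientation: [2.306, 2.134, 0.0]
ft_force: [-5.4, 1.9, 14.5]
width: 0.4
grasp_force: 7.7
```

Both pans are pressed home. Now the wide brush: rise and look.

```bash
python3 - <<'E'
from plan import *
p,psi,o=now(); plan([(p[0],p[1],110,psi,1),(500,60,130,168,1,50)])
E
```

```text
[[1, [0.0, 0.0, -0.877], [0, 0, -0.0]], [1, [0.0, 0.0, -0.878], [0, 0, -0.0]], [1, [0.598, -0.253, -0.044], [0, 0, -0.102]], [1, [0.63, -0.155, -0.044], [0, 0, -0.102]], [1, [0.647, -0.052, -0.045], [0, 0, -0.102]], [1, [0.647, 0.052, -0.044], [0, 0, -0.102]], [1, [0.631, 0.154, -0.045], [0, 0, -0.102]], [1, [0.598, 0.253, -0.044], [0, 0, -0.101]]]
[[1, [0.551, 0.344, -0.045], [0, 0, -0.102]], [1, [0.489, 0.427, -0.044], [0, 0, -0.101]], [1, [0.414, 0.5, -0.045], [0, 0, -0.102]]]
end [500.  60. 130.] 168.0 11
```

Emit:
apply_moves(targets=[[1,[0,0,-0.88],[0,0,0]],[1,[0,0,-0.88],[0,0,0]],[1,[0.6,-0.25,-0.044],[0,0,-0.102]],[1,[0.63,-0.155,-0.044],[0,0,-0.102]],[1,[0.65,-0.05,-0.044],[0,0,-0.102]],[1,[0.65,0.05,-0.044],[0,0,-0.102]],[1,[0.63,0.155,-0.044],[0,0,-0.102]],[1,[0.6,0.25,-0.044],[0,0,-0.102]]])

```text
t: 32.52
ee_pos: [530.7, -31.0, 122.0]
orientation: [1.05, 2.96, 0.0]
ft_force: [0.3, -0.0, -0.5]
width: 76.8
grasp_force: 0.0
```

Emit:
apply_moves(targets=[[1,[0.55,0.34,-0.044],[0,0,-0.102]],[1,[0.49,0.43,-0.044],[0,0,-0.102]],[1,[0.41,0.5,-0.044],[0,0,-0.102]],[1,[0,0,0],[0,0,0]]])

```text
t: 33.02
ee_pos: [499.5, 61.6, 128.6]
orientation: [0.32, 3.125, 0.0]
ft_force: [1.2, 0.8, -0.1]
width: 88.2
grasp_force: 0.0
```

```bash
python3 - <<'E'
from plan import *
p,psi,o=now(); print(p,psi); IM=[]
for c in("top","scene"):
    I,K,V=img(c); IM.append(I)
    for l,n,p in(('palette','palette',(618,-186,-4.4)),('wide_brush','wide_brush',(672,133.5,168)),('narrow_brush','narrow_brush',(514,-412,16.4)),('brush_tray','brush_tray',(519,353.5,2.8))):
        m=best(l,c,K,V,p,12); print(c,l,None if m is None else fit(n,[(m,K,V)],p))
    for l,q in(('pan_blue',(658,-222)),('pan_green',(592,-217))):
        m=best(l,c,K,V,q,22,30); print(l,None if m is None else fit('pan',[(m,K,V)],(*q,-4.4),z=8))
a=cv2.resize(IM[0][125:225,285:385],(400,400),interpolation=3); b=cv2.resize(IM[1][170:270,160:260],(400,400),interpolation=3)
cv2.imwrite("pics/pal4.png",np.hstack([a,b]))
plan([(671.5,134,80,168,1,50),(671.5,134,30,168,1)])
E
```

```text
[499.51654302  61.55024749 128.64307492] 168.32380712752513
top palette (array([ 619.3, -185.2,   -4. ]), np.float64(221.3))
top wide_brush (array([788.6, 132.9, 192.7]), np.float64(288.3))
top narrow_brush (array([ 550.6, -383.8,   14.5]), np.float64(36.2))
top brush_tray (array([522.5, 353.2,   3.1]), np.float64(11.1))
pan_blue (array([ 662.8, -222.7,    0.8]), np.float64(2.1))
pan_green None
scene palette (array([ 615.7, -188. ,   -4.3]), np.float64(262.4))
scene wide_brush (array([670.9, 132.9, 168.2]), np.float64(64.2))
scene narrow_brush (array([ 544.9, -387.4,   14.6]), np.float64(11.9))
scene brush_tray (array([518.5, 353.3,   3. ]), np.float64(20.8))
pan_blue (array([ 655.8, -231.6,  -10.4]), np.float64(37.4))
pan_green (array([ 590.3, -225.2,   -7.1]), np.float64(20.2))
[[1, [-0.764, 0.538, 0.241], [0, 0, 0.0]], [1, [-0.764, 0.537, 0.241], [0, 0, 0.001]], [1, [-0.763, 0.539, 0.242], [0, 0, 0.0]], [1, [-0.763, 0.539, 0.241], [0, 0, 0.001]], [1, [-0.0, -0.0, 0.5], [0, 0, -0.0]], [1, [-0.0, -0.0, 0.5], [0, 0, -0.0]]]
end [671.5 134.   30. ] 168.0 6
```

View pics/pal4.png

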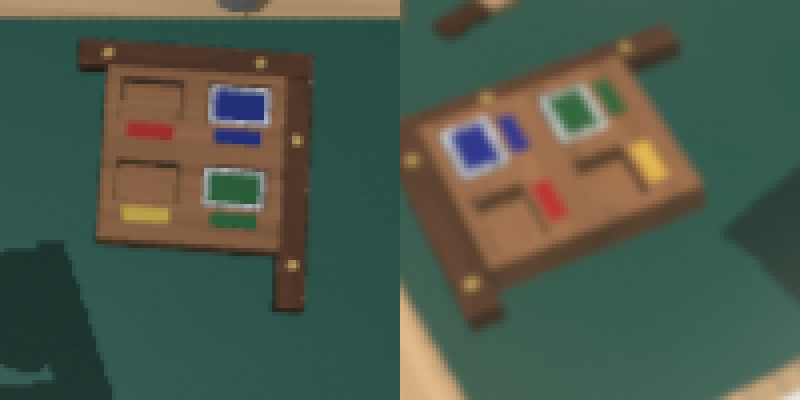

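Both pans sit in their recesses (blue at crop (240,105), green at (233,187)) and the palette is still snug. The narrow brush was knocked to about (548,-385,14.5°). Now grasping the wide brush.

Emit:
apply_moves(targets=[[1,[-0.764,0.538,0.24],[0,0,0.001]],[1,[-0.764,0.538,0.24],[0,0,0.001]],[1,[-0.764,0.538,0.24],[0,0,0.001]],[1,[-0.764,0.538,0.24],[0,0,0.001]],[1,[0,0,0.5],[0,0,0]],[1,[0,0,0.5],[0,0,0]],[1,[0,0,0],[0,0,0]]])

```text
t: 34.6
ee_pos: [669.8, 133.6, 28.0]
orientation: [-0.332, -3.12, 0.002]
ft_force: [-0.6, 0.6, 0.6]
width: 87.6
grasp_force: 0.0
```

```bash
python3 - <<'E'
from plan import *
p,psi,o=now();print(p,psi); plan([(671.5,134,4,168,1,50)])
E
```

```text
[669.8268161  133.58651848  28.00201802] 167.8338965215289
[[1, [-0.031, 0.015, 0.48], [0, 0, -0.002]]]
end [671.5 134.    4. ] 168.0 1
```

Emit:
apply_moves(targets=[[1,[-0.02,0.01,0.24],[0,0,0]],[1,[0,0,0.24],[0,0,0]],[-1,[0,0,0],[0,0,0]],[-1,[0,0,0],[0,0,0]],[-1,[0,0,0],[0,0,0]],[-1,[0,0,0],[0,0,0]],[-1,[0,0,0],[0,0,0]],[-1,[0,0,0],[0,0,0]]])

```text
t: 35.6
ee_pos: [672.8, 134.1, 6.4]
orientation: [0.333, 3.124, 0.0]
ft_force: [-0.3, 0.1, 0.3]
width: 31.0
grasp_force: 0.0
```

Emit:
apply_moves(targets=[[-1,[0,0,0],[0,0,0]],[-1,[0,0,0],[0,0,0]],[-1,[0,0,0],[0,0,0]],[-1,[0,0,0],[0,0,0]],[-1,[0,0,0],[0,0,0]]])

```text
t: 36.22
ee_pos: [672.7, 134.1, 6.3]
orientation: [-0.333, -3.124, 0.0]
ft_force: [0.7, 0.0, 0.2]
width: 17.3
grasp_force: 30.0
```

```bash
python3 - <<'E'
from plan import *
p,psi,o=now();print(p,psi)
plan([(p[0],p[1],95,psi,-1),(560,200,95,85,-1),(517.5,388.7,95,2.8,-1),(517.5,388.7,40,2.8,-1)])
E
```

```text
[672.70774458 134.09137804   6.25063275] 167.8313070813999
[[-1, [0.0, 0.0, -0.887], [0, 0, -0.0]], [-1, [0.0, 0.0, -0.888], [0, 0, -0.0]], [-1, [0.276, 0.09, 0.0], [0, 0, 0.102]], [-1, [0.287, 0.045, 0.0], [0, 0, 0.102]], [-1, [0.29, -0.001, 0.0], [0, 0, 0.102]], [-1, [0.286, -0.047, 0.0], [0, 0, 0.102]], [-1, [0.275, -0.092, 0.0], [0, 0, 0.102]], [-1, [0.257, -0.135, 0.0], [0, 0, 0.103]]]
[[-1, [0.232, -0.175, 0.0], [0, 0, 0.102]], [-1, [0.201, -0.209, 0.0], [0, 0, 0.103]], [-1, [0.164, -0.239, 0.0], [0, 0, 0.102]], [-1, [0.41, -0.13, 0.0], [0, 0, 0.102]], [-1, [0.383, -0.194, 0.0], [0, 0, 0.101]], [-1, [0.348, -0.252, 0.0], [0, 0, 0.102]], [-1, [0.303, -0.305, 0.0], [0, 0, 0.101]], [-1, [0.251, -0.349, 0.0], [0, 0, 0.102]]]
[[-1, [0.193, -0.384, 0.0], [0, 0, 0.101]], [-1, [0.129, -0.41, 0.0], [0, 0, 0.102]], [-1, [0.063, -0.425, 0.0], [0, 0, 0.101]], [-1, [-0.006, -0.43, 0.0], [0, 0, 0.102]], [-1, [0.0, -0.0, 0.55], [0, 0, -0.0]], [-1, [0.0, -0.0, 0.55], [0, 0, -0.0]]]
end [517.5 388.7  40. ] 2.8 22
```

Emit:
apply_moves(targets=[[-1,[0,0,-0.5],[0,0,0]],[-1,[0,0,-0.6],[0,0,0]],[-1,[0,0,-0.6],[0,0,0]],[-1,[0.28,0.09,0],[0,0,0.102]],[-1,[0.29,0.045,0],[0,0,0.102]],[-1,[0.29,0,0],[0,0,0.102]],[-1,[0.29,-0.05,0],[0,0,0.102]],[-1,[0.28,-0.09,0],[0,0,0.102]]])

```text
t: 37.22
ee_pos: [609.6, 171.5, 93.2]
orientation: [1.531, 2.742, 0.002]
ft_force: [-0.2, 0.1, -0.8]
width: 17.6
grasp_force: 30.0
```

Emit:
apply_moves(targets=[[-1,[0.26,-0.135,0],[0,0,0.102]],[-1,[0.23,-0.175,0],[0,0,0.102]],[-1,[0.2,-0.21,0],[0,0,0.103]],[-1,[0.165,-0.24,0],[0,0,0.102]],[-1,[0.41,-0.13,0],[0,0,0.102]],[-1,[0.38,-0.195,0],[0,0,0.102]],[-1,[0.35,-0.25,0],[0,0,0.102]],[-1,[0.3,-0.305,0],[0,0,0.102]]])

```text
t: 38.22
ee_pos: [540.6, 285.0, 93.2]
orientation: [-2.869, -1.28, -0.003]
ft_force: [-0.3, -0.9, 0.1]
width: 17.2
grasp_force: 30.0
```

```bash
python3 - <<'E'
from plan import *
p,psi,o=now();print(p,psi,o["width"],o["grasp_force"])
plan([(517.5,388.7,95,2.8,-1),(517.5,388.7,40,2.8,-1,30)])
E
```

```text
[540.63964322 285.01330368  93.1625228 ] 48.092035420378004 17.175565504989468 29.99577283859253
[[-1, [0.247, -0.346, -0.007], [0, 0, 0.101]], [-1, [0.189, -0.381, -0.007], [0, 0, 0.101]], [-1, [0.127, -0.405, -0.008], [0, 0, 0.1]], [-1, [0.061, -0.42, -0.007], [0, 0, 0.101]], [-1, [-0.006, -0.425, -0.008], [0, 0, 0.1]], [-1, [0.0, -0.0, 0.55], [0, 0, 0.0]], [-1, [0.0, -0.001, 0.55], [0, 0, 0.0]]]
end [517.5 388.7  40. ] 2.8 7
```

Emit:
apply_moves(targets=[[-1,[0.247,-0.346,0],[0,0,0.101]],[-1,[0.19,-0.38,0],[0,0,0.101]],[-1,[0.127,-0.405,0],[0,0,0.1]],[-1,[0.06,-0.42,0],[0,0,0.101]],[-1,[-0.006,-0.425,0],[0,0,0.1]],[-1,[0,0,0.4],[0,0,0]],[-1,[0,0,0.4],[0,0,0]],[-1,[0,0,0],[0,0,0]]])

```text
t: 39.22
ee_pos: [515.1, 385.5, 48.6]
orientation: [3.137, 0.087, -0.007]
ft_force: [-1.1, 0.3, -0.4]
width: 17.4
grasp_force: 30.0
```

```bash
python3 - <<'E'
from plan import *
p,psi,o=now();print(p,psi,o["width"],o["grasp_force"])
I,K,V=img("scene"); m=best('wide_brush','scene',K,V,(517,388),40,120); print(None if m is None else fit('wide_brush',[(m,K,V)],(517,388,2.8),z=p[2]-6))
J=img("top")[0]
cv2.imwrite("pics/w5.png",np.hstack([cv2.resize(I[260:420,280:460],(450,400),interpolation=3),cv2.resize(J[130:260,110:220],(338,400),interpolation=3)]))
plan([(517.5,388.7,13,2.8,-1,30)])
E
```

```text
[515.0747609  385.48613142  48.62645169] 3.1820880704866785 17.431396669834925 29.99941974878311
(array([512.8, 384.8,   6.3]), np.float64(500.5))
[[-1, [0.008, -0.017, 0.381], [0, 0, 0.002]], [-1, [0.008, -0.017, 0.382], [0, 0, 0.002]]]
end [517.5 388.7  13. ] 2.8 2
```

View pics/w5.png

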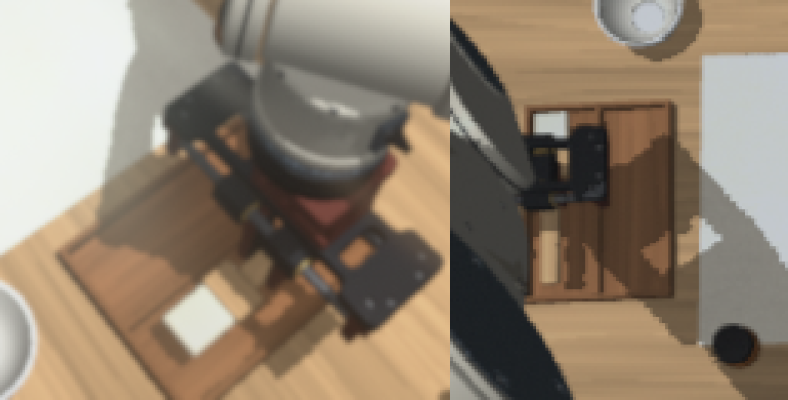

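The brush is over the left compartment with the hair at the far end (crop (200,320) and (548,125)). Lowering.

Emit:
apply_moves(targets=[[-1,[0.008,-0.015,0.36],[0,0,0.002]],[-1,[0.008,-0.015,0.3],[0,0,0.002]],[-1,[0,0,0.06],[0,0,0]],[-1,[0,0,0],[0,0,0]]])

```text
t: 39.88
ee_pos: [517.0, 389.0, 14.7]
orientation: [3.14, 0.076, -0.001]
ft_force: [0.2, 0.3, -0.6]
width: 17.7
grasp_force: 30.0
```

Next, lower 3 mm more, release partially and rise.

Emit:
apply_moves(targets=[[-1,[0,0,0.03],[0,0,0]],[-1,[0,0,0.03],[0,0,0]],[-0.4,[0,0,0],[0,0,0]],[-0.4,[0,0,0],[0,0,0]],[-0.4,[0,0,0],[0,0,0]],[-0.4,[0,0,-0.5],[0,0,0]],[-0.4,[0,0,-0.8],[0,0,0]],[1,[0,0,-0.8],[0,0,0]]])

```text
t: 40.88
ee_pos: [517.0, 388.9, 118.2]
orientation: [3.14, 0.076, -0.001]
ft_force: [0.7, -0.3, 0.3]
width: 33.4
grasp_force: 0.0
```

```bash
python3 - <<'E'
from plan import *
p,psi,o=now();print(p,psi,o["width"])
I,K,V=img("scene")
print([(round(m["score"],2),m["bbox"],rect(m["region"],10,K,V)) for m in ctrl.masks_of('narrow_brush','scene')])
plan([(400,0,130,10,1,58),(545,-383,90,14.5,1,58)])
E
```

```text
[517.04464728 388.94737724 118.19363615] 2.7710071803578793 33.398530868980956
[(0.66, [169.4, 147.4, 217.1, 182.6], (548.6, -379.6, 14.3, 170, 29)), (0.63, [305.5, 115.7, 318.3, 147.7], (171.8, -318.8, 50.1, 177, 25)), (0.55, [280.3, 185.7, 340.0, 204.6], (346.2, -77.7, -56.6, 165, 33)), (0.24, [163.6, 183.3, 237.3, 241.9], (613.6, -190.5, 86.5, 169, 149))]
[[1, [-0.346, 0.962, -0.02], [0, 0, -0.01]], [1, [-0.361, 0.956, -0.02], [0, 0, -0.01]], [1, [-0.376, 0.95, -0.02], [0, 0, -0.01]], [1, [-0.391, 0.944, -0.02], [0, 0, -0.01]], [1, [-0.406, 0.938, -0.02], [0, 0, -0.01]], [1, [-0.421, 0.932, -0.019], [0, 0, -0.01]], [1, [-0.436, 0.925, -0.02], [0, 0, -0.01]], [1, [-0.45, 0.918, -0.019], [0, 0, -0.01]]]
[[1, [0.191, 1.006, 0.1], [0, 0, -0.006]], [1, [0.182, 1.007, 0.1], [0, 0, -0.006]], [1, [0.172, 1.009, 0.1], [0, 0, -0.006]], [1, [0.163, 1.011, 0.1], [0, 0, -0.006]], [1, [0.153, 1.012, 0.1], [0, 0, -0.007]], [1, [0.142, 1.014, 0.1], [0, 0, -0.006]], [1, [0.132, 1.015, 0.1], [0, 0, -0.007]], [1, [0.122, 1.017, 0.1], [0, 0, -0.006]]]
end [ 545. -383.   90.] 14.5 16
```

Emit:
apply_moves(targets=[[1,[-0.346,0.962,-0.02],[0,0,-0.01]],[1,[-0.36,0.956,-0.02],[0,0,-0.01]],[1,[-0.376,0.95,-0.02],[0,0,-0.01]],[1,[-0.39,0.944,-0.02],[0,0,-0.01]],[1,[-0.406,0.938,-0.02],[0,0,-0.01]],[1,[-0.42,0.932,-0.02],[0,0,-0.01]],[1,[-0.436,0.925,-0.02],[0,0,-0.01]],[1,[-0.45,0.918,-0.02],[0,0,-0.01]]])

```text
t: 41.98
ee_pos: [396.7, -3.2, 124.9]
orientation: [3.13, 0.275, -0.001]
ft_force: [0.3, 0.5, 0.2]
width: 87.9
grasp_force: 0.0
```

Emit:
apply_moves(targets=[[1,[0.19,0.95,0.1],[0,0,-0.006]],[1,[0.18,0.95,0.1],[0,0,-0.006]],[1,[0.17,0.95,0.1],[0,0,-0.006]],[1,[0.16,0.95,0.1],[0,0,-0.006]],[1,[0.15,0.95,0.1],[0,0,-0.006]],[1,[0.14,0.95,0.1],[0,0,-0.006]],[1,[0.13,0.95,0.1],[0,0,-0.006]]])

```text
t: 42.85
ee_pos: [519.2, -317.7, 89.2]
orientation: [-3.118, -0.376, 0.001]
ft_force: [1.5, 0.1, 0.1]
width: 87.9
grasp_force: 0.0
```

```bash
python3 - <<'E'
from plan import *
p,psi,o=now();print(p,psi,o["width"])
for c in("top","scene"):
    I,K,V=img(c)
    m=best('narrow_brush',c,K,V,(546,-385),10); print(c,None if m is None else fit('narrow_brush',[(m,K,V)],(546,-385,14.5)))
    m=best('wide_brush',c,K,V,(517,388),10); print(c,None if m is None else fit('wide_brush',[(m,K,V)],(517,388,2.8),z=5))
    m=best('brush_tray',c,K,V,(519,353),10); print(c,None if m is None else fit('brush_tray',[(m,K,V)],(519,353,2.8)))
    if c=='top': cv2.imwrite("pics/w6.png",np.hstack([cv2.resize(I[130:260,110:220],(338,400),interpolation=3),cv2.resize(I[150:250,350:450],(400,400),interpolation=3)]))
plan([(547,-384.5,60,14.5,1,50)])
E
```

```text
[ 519.20108429 -317.68277726   89.17704572] 13.751170426076486 87.85853105836708
top None
top (array([516. , 391.2,   3. ]), np.float64(16.4))
top (array([523.3, 353. ,   2.1]), np.float64(337.5))
scene (array([ 548.5, -385.6,   13.9]), np.float64(15.3))
scene (array([513.9, 390. ,   3.2]), np.float64(32.9))
scene (array([518.5, 353.5,   2.6]), np.float64(1159.0))
[[1, [0.109, 0.741, 0.301], [0, 0, -0.004]], [1, [0.104, 0.743, 0.302], [0, 0, -0.004]]]
end [ 547.  -384.5   60. ] 14.5 2
```

View pics/w6.png

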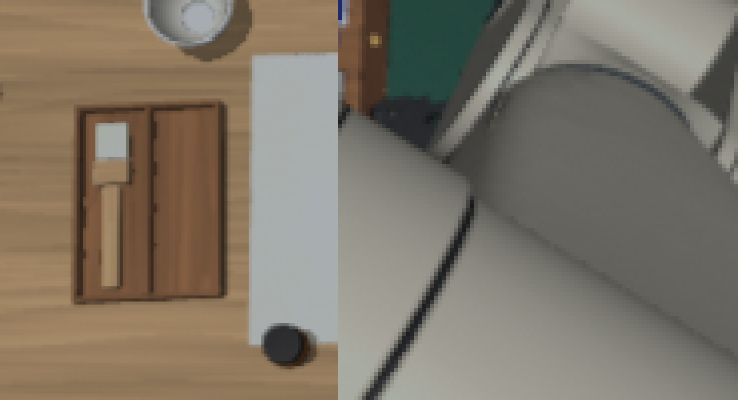

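The wide brush lies flat in the left compartment with its hair away. Now the narrow brush.

Emit:
apply_moves(targets=[[1,[0.12,0.74,0.3],[0,0,-0.004]],[1,[0.12,0.74,0.3],[0,0,-0.004]],[1,[0,0,0.5],[0,0,0]],[1,[0,0,0.25],[0,0,0]],[1,[0,0,0],[0,0,0]]])

```text
t: 43.88
ee_pos: [548.0, -383.9, 22.0]
orientation: [-3.115, -0.397, 0.003]
ft_force: [-0.5, -0.0, -0.7]
width: 87.8
grasp_force: 0.0
```

```bash
python3 - <<'E'
from plan import *
p,psi,o=now();print(p,psi,o["width"])
I,K,V=img("scene"); m=best('narrow_brush','scene',K,V,(548,-385),10); print(None if m is None else fit('narrow_brush',[(m,K,V)],(547,-385,14.5)))
plan([(548.5,-384.5,4,14.5,1,50)])
E
```

```text
[ 548.00102749 -383.91079305   21.97570348] 14.518850574168532 87.80574648115775
(array([ 545.4, -387.2,   15. ]), np.float64(52.5))
[[1, [-0.009, -0.01, 0.39], [0, 0, 0.0]]]
end [ 548.5 -384.5    4. ] 14.5 1
```

Emit:
apply_moves(targets=[[1,[0,0,0.2],[0,0,0]],[1,[0,0,0.18],[0,0,0]],[-1,[0,0,0],[0,0,0]],[-1,[0,0,0],[0,0,0]],[-1,[0,0,0],[0,0,0]],[-1,[0,0,0],[0,0,0]],[-1,[0,0,0],[0,0,0]],[-1,[0,0,0],[0,0,0]]])

```text
t: 44.98
ee_pos: [548.8, -385.4, 3.9]
orientation: [3.117, 0.396, 0.0]
ft_force: [-0.4, -0.0, -0.7]
width: 31.2
grasp_force: 0.0
```

Emit:
apply_moves(targets=[[-1,[0,0,0],[0,0,0]],[-1,[0,0,0],[0,0,0]],[-1,[0,0,0],[0,0,0]],[-1,[0,0,0],[0,0,0]],[-1,[0,0,0],[0,0,0]]])

```text
t: 45.6
ee_pos: [548.8, -385.3, 3.8]
orientation: [3.117, 0.396, 0.0]
ft_force: [0.6, -0.6, 0.6]
width: 14.7
grasp_force: 30.0
```

```bash
python3 - <<'E'
from plan import *
p,psi,o=now();print(p,psi)
plan([(p[0],p[1],120,psi,-1),(430,-60,130,9,-1,48),(520.7,318.3,130,2.8,-1,48)])
E
```

```text
[ 548.76172027 -385.33653816    3.7924784 ] 14.468319901992908
[[-1, [0.0, 0.0, -0.775], [0, 0, -0.0]], [-1, [0.0, 0.0, -0.775], [0, 0, -0.0]], [-1, [0.0, 0.0, -0.774], [0, 0, -0.0]], [-1, [-0.084, -0.862, -0.025], [0, 0, 0.008]], [-1, [-0.095, -0.861, -0.025], [0, 0, 0.008]], [-1, [-0.106, -0.859, -0.025], [0, 0, 0.007]], [-1, [-0.115, -0.858, -0.025], [0, 0, 0.008]], [-1, [-0.126, -0.857, -0.025], [0, 0, 0.007]]]
[[-1, [-0.136, -0.855, -0.025], [0, 0, 0.008]], [-1, [-0.146, -0.853, -0.025], [0, 0, 0.007]], [-1, [-0.156, -0.852, -0.025], [0, 0, 0.008]], [-1, [0.33, -0.799, -0.0], [0, 0, 0.008]], [-1, [0.32, -0.803, -0.0], [0, 0, 0.008]], [-1, [0.31, -0.807, -0.0], [0, 0, 0.008]], [-1, [0.3, -0.811, -0.0], [0, 0, 0.007]], [-1, [0.291, -0.814, -0.0], [0, 0, 0.008]]]
[[-1, [0.281, -0.817, -0.0], [0, 0, 0.007]], [-1, [0.272, -0.821, -0.0], [0, 0, 0.008]], [-1, [0.261, -0.824, -0.0], [0, 0, 0.007]], [-1, [0.253, -0.827, -0.0], [0, 0, 0.008]]]
end [520.7 318.3 130. ] 2.8 20
```

Emit:
apply_moves(targets=[[-1,[0,0,-0.5],[0,0,0]],[-1,[0,0,-0.8],[0,0,0]],[-1,[0,0,-0.8],[0,0,0]],[-1,[-0.084,-0.6,-0.08],[0,0,0.008]],[-1,[-0.095,-0.86,-0.08],[0,0,0.008]],[-1,[-0.106,-0.86,-0.08],[0,0,0.008]],[-1,[-0.115,-0.86,-0.03],[0,0,0.008]],[-1,[-0.126,-0.86,-0.03],[0,0,0.008]]])

```text
t: 46.6
ee_pos: [477.3, -193.2, 123.9]
orientation: [3.127, 0.296, 0.0]
ft_force: [-0.6, 0.7, -0.1]
width: 14.7
grasp_force: 30.0
```

Emit:
apply_moves(targets=[[-1,[-0.136,-0.86,0],[0,0,0.008]],[-1,[-0.146,-0.86,0],[0,0,0.007]],[-1,[-0.156,-0.86,0],[0,0,0.008]],[-1,[0.33,-0.8,0],[0,0,0.008]],[-1,[0.32,-0.8,0],[0,0,0.008]],[-1,[0.31,-0.8,0],[0,0,0.008]],[-1,[0.3,-0.8,0],[0,0,0.007]],[-1,[0.29,-0.8,0],[0,0,0.008]]])

```text
t: 47.6
ee_pos: [484.9, 138.6, 123.9]
orientation: [-3.138, -0.145, -0.001]
ft_force: [-0.4, -0.3, -0.8]
width: 14.2
grasp_force: 30.0
```

```bash
python3 - <<'E'
from plan import *
p,psi,o=now();print(p,psi,o["width"],o["grasp_force"])
plan([(520.7,318.5,125,2.8,-1,48),(520.7,318.5,40,2.8,-1,45)])
E
```

```text
[484.92155616 138.57543305 123.91733555] 5.2801430896755575 14.205121905221183 29.99844789505005
[[-1, [0.261, -0.879, -0.005], [0, 0, 0.007]], [-1, [0.251, -0.882, -0.006], [0, 0, 0.007]], [-1, [0.242, -0.885, -0.005], [0, 0, 0.007]], [-1, [0.231, -0.888, -0.006], [0, 0, 0.007]], [-1, [0.0, 0.0, 0.85], [0, 0, -0.0]], [-1, [0.0, 0.0, 0.85], [0, 0, -0.0]]]
end [520.7 318.5  40. ] 2.8 6
```

Emit:
apply_moves(targets=[[-1,[0.26,-0.88,0],[0,0,0.007]],[-1,[0.25,-0.88,0],[0,0,0.007]],[-1,[0.24,-0.88,0],[0,0,0.007]],[-1,[0.23,-0.88,0],[0,0,0.007]],[-1,[0,0,0.8],[0,0,0]],[-1,[0,0,0.7],[0,0,0]],[-1,[0,0,0],[0,0,0]]])

```text
t: 48.48
ee_pos: [518.1, 315.3, 46.3]
orientation: [3.138, 0.076, -0.008]
ft_force: [-0.4, 0.5, 0.6]
width: 14.9
grasp_force: 30.0
```

```bash
python3 - <<'E'
from plan import *
p,psi,o=now();print(p,psi,o["width"],o["grasp_force"])
I,K,V=img("scene"); m=best('narrow_brush','scene',K,V,(520,318),40,120); print(None if m is None else fit('narrow_brush',[(m,K,V)],(520,318,2.8),z=p[2]-4))
plan([(520.7,318.5,10,2.8,-1,20)])
E
```

```text
[518.1429619  315.2810678   46.31401618] 2.7825577242815993 14.888420639686762 29.99908983707428
(array([517. , 314.2,   4.7]), np.float64(381.2))
[[-1, [0.003, -0.021, 0.393], [0, 0, -0.0]], [-1, [0.003, -0.021, 0.393], [0, 0, -0.0]]]
end [520.7 318.5  10. ] 2.8 2
```

Emit:
apply_moves(targets=[[-1,[0.01,-0.015,0.36],[0,0,0]],[-1,[0.01,-0.01,0.3],[0,0,0]],[-1,[0,0,0],[0,0,0]],[-1,[0,0,0],[0,0,0]]])

```text
t: 49.08
ee_pos: [521.2, 317.6, 15.7]
orientation: [3.141, 0.076, -0.0]
ft_force: [-0.2, 0.1, -1.1]
width: 14.3
grasp_force: 30.0
```

Emit:
apply_moves(targets=[[-1,[0,0,0.06],[0,0,0]],[-1,[0,0,0.06],[0,0,0]],[-0.45,[0,0,0],[0,0,0]],[-0.45,[0,0,0],[0,0,0]],[-0.45,[0,0,0],[0,0,0]],[-0.45,[0,0,-0.4],[0,0,0]],[-0.45,[0,0,-0.8],[0,0,0]],[-0.45,[0,0,-0.8],[0,0,0]]])

```text
t: 50.08
ee_pos: [521.2, 317.6, 112.0]
orientation: [-3.14, -0.076, -0.001]
ft_force: [-0.2, -0.1, 0.5]
width: 24.0
grasp_force: 0.0
```

Emit:
apply_moves(targets=[[0,[-0.5,0.9,-0.3],[0,0,0]],[0,[-0.5,0.9,-0.3],[0,0,0]],[0,[-0.3,0.9,0],[0,0,0]],[0,[0,0.9,0],[0,0,0]],[0,[0,0.9,0],[0,0,0]],[0,[0,0.9,0],[0,0,0]],[0,[0,0,0],[0,0,0]]])

```text
t: 50.95
ee_pos: [469.7, 42.6, 141.1]
orientation: [3.141, 0.07, 0.003]
ft_force: [0.2, 0.7, -0.2]
width: 44.1
grasp_force: 0.0
```

```bash
python3 - <<'E'
from plan import *
p,psi,o=now();print(p,psi,o["t"])
IM=[]
for c in("top","scene"):
    I,K,V=img(c); IM.append(I)
    for l,n,q,z in(('palette','palette',(618,-186,-4.4),0),('wide_brush','wide_brush',(517,388,2.8),5),('narrow_brush','narrow_brush',(520,318,2.8),5),('pan_blue','pan',(659,-222,-4.4),8),('pan_green','pan',(592,-217,-4.4),8)):
        m=best(l,c,K,V,q,z+10,40); print(c,l,None if m is None else fit(n,[(m,K,V)],q,z=z))
a=cv2.resize(IM[0][125:235,125:385],(790,334),interpolation=3); b=cv2.resize(IM[1][150:420,130:440],(303,264),interpolation=3)
b=cv2.copyMakeBorder(b,0,0,0,790-303,0); cv2.imwrite("pics/fin.png",np.vstack([a,b]))
E
```

```text
[469.66393501  42.57277817 141.10456283] 2.545755418982039 50.95
top palette (array([ 618.8, -184.9,   -3.5]), np.float64(252.6))
top wide_brush (array([515.1, 390.9,   3.3]), np.float64(15.7))
top narrow_brush (array([523.1, 318.9,   2.4]), np.float64(87.2))
top pan_blue None
top pan_green (array([ 594.7, -218.1,   -2.9]), np.float64(3.3))
scene palette (array([ 615.7, -188.8,   -4.7]), np.float64(269.8))
scene wide_brush (array([513.4, 389.5,   2.9]), np.float64(29.5))
scene narrow_brush (array([518.7, 318.5,   2.7]), np.float64(29.8))
scene pan_blue (array([ 658.9, -229.8,   -2.1]), np.float64(10.9))
scene pan_green (array([ 590.1, -225. ,   -8.5]), np.float64(17.8))
```

View pics/fin.png

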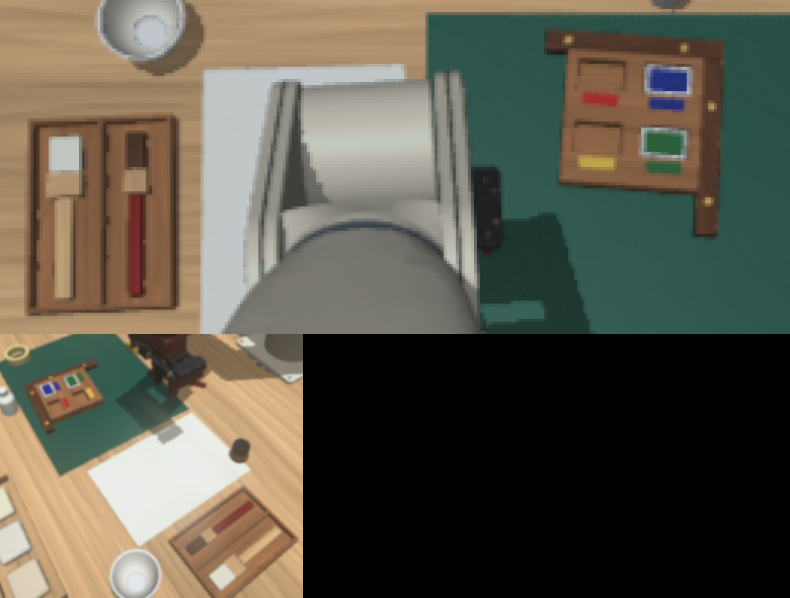

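Everything is in place: both brushes are in their compartments (crop (65,215) and (135,215)), the pans are flush at (668,80) and (663,143), and the palette is snug. No red or yellow pan shows in either view. Handing in.

```bash
python3 -c "
from workcell import ctrl; print(ctrl.close_job())"
```

```text
the job is handed in; nothing more can be done
None
```

I handed the job in at about 51 s with no score returned. The last pictures show the palette snug in the corner, the blue and green pans (the only two present) flush in their recesses, and both brushes flat in the tray with hair away from the robot.

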